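# Lay out the pipe-fixing sample set on the shop counter

## Robot

A 6-joint arm with a two-finger parallel gripper is mounted at the origin on the work surface. World frame = base frame: x ahead of the robot, y to its left, z up, the work surface at z = 0. Lengths are in mm, angles in rad, forces in N, time in s.
With the tool pointing down it reaches from about 400 to 925 mm from the base axis. Payload 12.5 kg.
Tool frame: the origin (TCP) lies on the mounting face of the last link; the fingertips stand 190 mm ahead of it and the grasp point (between the pads) lies 171 mm ahead of it; x points along the fingers, y is the direction in which the jaws open and shut, and the axes are right-handed (so a half turn about x gives the same grasp; the last joint's range is limited). The gripper opens to 95 mm and grips with 3 to 60 N. Pads are 20 mm wide; open, the fingers measure 119 mm over their backs; the gripper's body (75 mm by 180 mm) begins 59 mm behind the grasp point.
Start: joints at [-1.244, 0.491, 1.559, -0, 1.092, -0.106], TCP at [262.152, -567.363, 404.761] pointing down, gripper open.
Joint ranges: [-3.1, 3.1], [-0.84, 2.19], [0.05, 2.79], [-1.13, 4.28], [0.06, 2.93], [-2.69, 2.69]. Speed limits (rad/s): [2.22, 2.22, 2.79, 3.14, 3.14, 3.14].

## Interface

Orientations are given as [roll, pitch, yaw] about the fixed x, y, z axes, in that order (R = Rz(yaw) Ry(pitch) Rx(roll)).
In Python, from cell import env, eyes gives the robot as it stands. The module is installed in compiled form; this text tells all that it offers.
- The arm moves only by the tool jog_arm, never from a script. Its argument "deltas" is one flat list of numbers, 7 for each row, row after row: the shift along the tool's x, y, z in mm, then the turn, a rotation vector about the tool's x, y, z in rad, then the opening, from 0 (shut) to 1 (fully open). A call has 1 to 10 rows; each row shifts and turns the pose as measured when the row begins, along the tool's axes as they then stand; what a row does not reach is not made up. A row lasts 1/8 s, in which the tool goes at most 62.5 mm and 10.7 degrees, less where a joint would pass 70% of its speed; a pose out of reach is approached as far as the arm can. A call is refused whole if a number of a shift passes 62.5 or a number of a turn 0.188, either way. A call with a gripper value outside its range is refused whole. The fingers move at their own pace and stop on an object; the grip force is fixed at half the most. Time passes only in rows, so rows that do not move let the fingers close. It gives the time, the measured TCP pose, the force and the opening at its end, in the units of the state.
- env.state(): the state, without advancing time (a new reading comes with each control period).
- eyes.read_camera(name): name is "scene" or "top" or "wrist"; returns a dict with "image" (420x560x3 uint8, red, green, blue), "fovy" (degrees; the focal length in pixels is half the picture's height over the tangent of half this angle, whatever the lens; pixels are square), "cx", "cy" (the principal point, pixels), "world_from_camera" (4x4, takes a point from camera to world coordinates). Camera axes: x right, y up, looking along -z (the intrinsics and any distortion apply to the point x, -y, -z); pixel columns grow to the right and rows downward; lengths in mm; the calibration is good to about 2 mm. A picture is of the moment at which its call begins. There is no depth.
- env.job_done(): hands the job in, once; it reports no verdict.
The state is a dict: "t": time; "joints": joint angles; "qvel": joint speeds; "tau": joint torques, N m; "eef_pos": TCP position; "tcp_rot": TCP orientation; "ft_force": force on the tool from outside, world axes, zero at the start; "moment": the same for the moment, N m; "opening": opening from 0.0 (shut) to 1.0 (fully open).
Only numpy, scipy, OpenCV 4.12 (cv2) and the standard library are available. Lean on these libraries where they do the work, as an engineer would, in place of code of your own. Each camera call takes 0.05 s, during which the arm holds its last target.

## Task

Lay out the pipe-fixing samples on the counter: put each loose clamp cap back on the fixed clamp base it belongs to, fully home over its studs, and set the round flange down flat, hub up, midway between the two clamps on the line joining them, with the tall coupling nut standing upright on the middle of its hub. Stand the eye plate upright behind the large clamp, on the side away from the robot, in line with its bore and 90 mm from it, centre to centre. Leave the cardboard box, the bolt and the flat nut where they are.

Things in the scene. Friction and masses are not known exactly. Their poses are not given: they have to be found in the camera images.
- large_base_seat (a point): Lower half of the large split pipe clamp, fixed: 34 mm along its bore (own x, pointing away from the robot), 104 mm across its ears (own y, which runs along the line joining the clamps), bore 40 mm wide. The point is the centre of its split face, 36 mm above the counter. Two tapered studs at y = +-40 mm, 12 mm across at the foot, 5 mm at the tip, 12 mm tall, stand on that face.
- small_base_seat (a point): Lower half of the small split pipe clamp, fixed: 26 mm along its bore (own x, pointing away from the robot), 86 mm across its ears (own y), bore 22 mm wide. The point is the centre of its split face, 28 mm above the counter. Same 12 mm tall tapered studs at y = +-31 mm. Either clamp may be the left one; they are 240 to 260 mm apart.
- large_cap_c (a point): Loose aluminium cap (upper half) of the large clamp, open side down: an arch with a 22 mm wide flat-topped boss and two 8 mm thick ears with 15 mm square through holes at y = +-40 mm. 34 mm along its bore (own x; flat end faces to grip), 104 mm across (own y), 38 mm high. The point is its centre, 19 mm above its split face. It fits its base either way round.
- small_cap_c (a point): Loose aluminium cap of the small clamp, same shape but smaller: 26 mm along its bore (own x; flat end faces to grip), 86 mm across (own y), 29 mm high, holes at y = +-31 mm. The point is its centre, 14.5 mm above its split face. It fits its base either way round.
- flange_c (a point): Loose round steel flange: a disc 60 mm across and 8 mm thick with a plain round hub 30 mm across standing on it, flat on top, 36 mm high in all. This point is on its axis, half-way up (18 mm above its underside).
- coupling_c (a point): Loose tall six-sided steel coupling nut standing on end: 24 mm across flats, 40 mm high. This point is its centre, 20 mm up; two of its flats face its own +y and -y (the others every 60 degrees).
- eye_c (a point): Loose steel eye plate: a 44 mm square plate 6 mm thick with an upright loop of 10 mm round bar on it; the loop lies in the plate's own xz plane, 38 mm wide along x, 10 mm thick along y, its top 46 mm above the underside. This point is its centre, 23 mm above the underside.
- carton_c (a point): Bystander: small closed cardboard box, 50 x 44 mm, 40 mm high, loose on the counter. This point is its centre.
- flat_nut_c (a point): Bystander: low wide dark six-sided nut lying flat, 36 mm across flats, 18 mm high. This point is its centre.
- bolt_c (a point): Bystander: hex-head bolt lying down, 65 mm long (along its own x), head 24 mm across flats, shank 16 mm. This point is near its middle, 12 mm up.
Not all that is in view belongs to the job. Leave any blue, orange or yellow look-alike of the part that bears eye_c alone.

How it is judged (in metres and radians):
At the end, for the whole second after the job is handed in: Caps on own bases: 6 mm, 0.1 rad (either way round), down within 3 mm. Flange flat, 105 to 145 mm from both clamps, within 15 mm of the large base's y axis. Nut upright on hub, 10 mm. Eye plate upright 75 to 105 mm behind the large clamp, within 15 mm of its bore line. All at rest (horizontal distance between large_cap_c and large_base_seat below 0.006 m and z of large_cap_c in the frame of large_base_seat between 0.015 and 0.022 m and angle between the x axis of large_cap_c and the x axis of large_base_seat, either way round below 0.1 rad and angle between each of large_cap_c, small_cap_c, flange_c, coupling_c, eye_c's own z axis and vertical below 0.08 rad and horizontal distance between small_cap_c and small_base_seat below 0.006 m and z of small_cap_c in the frame of small_base_seat between 0.0105 and 0.0175 m and angle between the x axis of small_cap_c and the x axis of small_base_seat, either way round below 0.1 rad and x of flange_c in the frame of large_base_seat between -0.015 and 0.015 m and horizontal distance between flange_c and large_base_seat between 0.105 and 0.145 m and horizontal distance between flange_c and small_base_seat between 0.105 and 0.145 m and height (world z) of flange_c between 0.014 and 0.022 m and horizontal distance between coupling_c and flange_c below 0.01 m and z of coupling_c in the frame of flange_c between 0.034 and 0.042 m and x of eye_c in the frame of large_base_seat between 0.075 and 0.105 m and y of eye_c in the frame of large_base_seat between -0.015 and 0.015 m and height (world z) of eye_c between 0.019 and 0.027 m and linear speed of each of large_cap, small_cap, flange, coupling, eye below 0.01 m/s); the robot touches nothing.
It fails at once if the cardboard box is pushed more than 20 mm from its place (distance of carton_c from where it was at the start of the episode above 0.02 m).
It fails at once if the flat nut is pushed more than 20 mm from its place (distance of flat_nut_c from where it was at the start of the episode above 0.02 m).
It fails at once if the bolt is pushed more than 20 mm from its place (distance of bolt_c from where it was at the start of the episode above 0.02 m).
It also fails if it takes over 122 s, if anything falls off the work surface, if the arm or the gripper's body presses on something with over 40 N, if the wrist force passes 120 N, or if a joint passes its speed limit or range.

## Working session

There is one attempt and no reset: what is moved stays moved. The work goes in short steps, Python scripts to look and compute and a tool call to move; the robot and the scene stay as the last step left them, time stands still between calls to the robot, and variables do not carry over. Pictures are saved under pics/ and viewed, and the job is handed in when it is done.

Besides the shell and the picture viewer there is one more tool, called after "Call:" by a JSON object that holds its "fn" and its "kwargs". jog_arm: Moves the arm, as the interface text tells. Its arguments: {"type":"object","properties":{"deltas":{"type":"array","items":{"type":"number"}}},"required":["deltas"]}

```bash
mkdir -p pics; cat > h.py <<'E'
import numpy as np, cv2
from cell import env, eyes
def grab(n,fn=None):
    c=eyes.read_camera(n)
    if fn: cv2.imwrite('pics/'+fn,c['image'][:,:,::-1])
    return c
E
python3 - <<'E'
from h import *
print(env.state())
for n in ['scene','top','wrist']:
    c=grab(n,n+'0.png'); print(n,{k:(v.round(3).tolist() if hasattr(v,'round') and not isinstance(v,float) else v) for k,v in c.items() if k!='image'})
E
```

```text
{'t': 0.0, 'joints': array([-1.24359812e+00,  4.91559686e-01,  1.55943442e+00,  2.87875250e-05,
        1.09166683e+00, -1.05592640e-01]), 'qvel': array([-0.00028564,  0.00060301,  0.00113467, -0.00036909,  0.00216779,
        0.00121719]), 'tau': array([-2.01046321e-03, -6.12645149e+01, -2.58183521e+01,  6.91264146e-02,
        4.81540232e-02, -1.45543781e-04]), 'eef_pos': array([ 262.14721402, -567.3376844 ,  404.16672824]), 'tcp_rot': array([-1.70028431,  1.56972774,  1.8740859 ]), 'ft_force': array([ 0.20538319, -0.05007732, -0.5870977 ]), 'moment': array([ 0.01253388, -0.02820207, -0.00463474]), 'opening': 1.0012243091420916}
scene {'fovy': 44.65017023543562, 'cx': 279.92435453284, 'cy': 213.2638012798375, 'world_from_camera': [[-0.7, -0.488, 0.52, 1231.76], [0.714, -0.494, 0.497, 633.07], [0.015, 0.719, 0.695, 1012.162], [0.0, 0.0, 0.0, 1.0]]}
top {'fovy': 42.82083648145821, 'cx': 279.9111164364125, 'cy': 213.30729325084263, 'world_from_camera': [[0.008, 0.993, -0.116, 419.281], [-1.0, 0.008, 0.002, -57.911], [0.003, 0.116, 0.993, 1140.074], [0.0, 0.0, 0.0, 1.0]]}
wrist {'fovy': 60.83521057591261, 'cx': 278.5854718616495, 'cy': 207.83808817251722, 'world_from_camera': [[0.419, 0.878, 0.23, 326.723], [-0.908, 0.405, 0.105, -536.382], [-0.001, -0.253, 0.967, 383.188], [0.0, 0.0, 0.0, 1.0]]}
```

View pics/scene0.png

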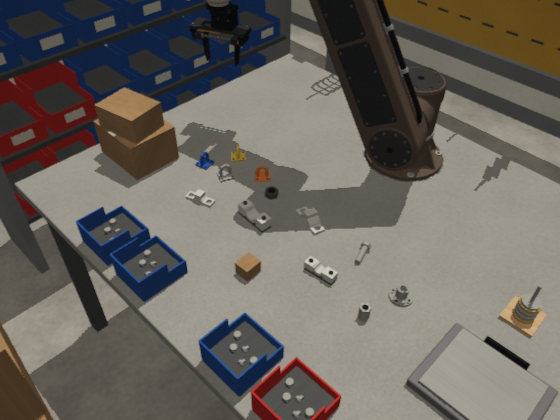

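View pics/top0.png

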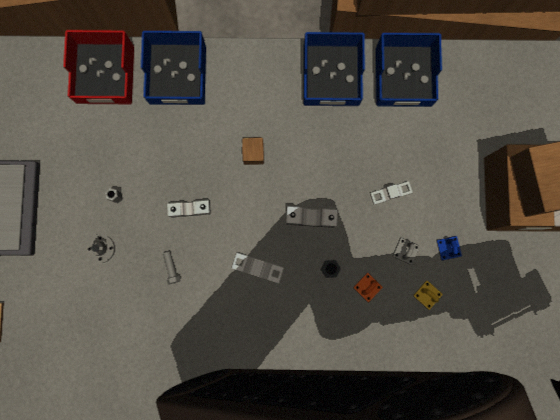

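View pics/wrist0.png

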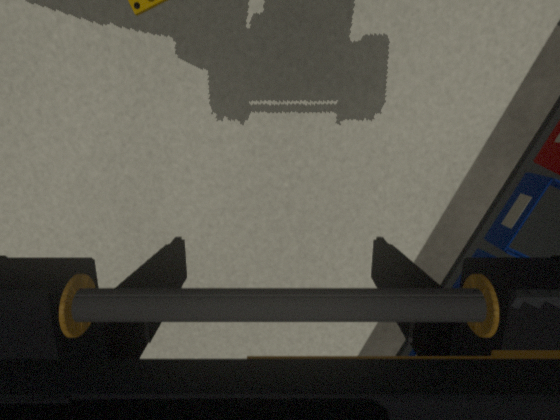

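```bash
cat >> h.py <<'E'
def K(c):
    f=c['image'].shape[0]/2/np.tan(np.radians(c['fovy'])/2); return f
def ray(c,u,v):
    f=K(c); T=np.array(c['world_from_camera'])
    d=T[:3,:3]@np.array([(u-c['cx'])/f,-(v-c['cy'])/f,-1]); return T[:3,3],d
def onz(c,u,v,z):
    o,d=ray(c,u,v); return (o+d*(z-o[2])/d[2])[:2].round(1)
def proj(c,p):
    T=np.linalg.inv(np.array(c['world_from_camera'])); q=T[:3,:3]@np.array(p,float)+T[:3,3]; f=K(c)
    return np.array([c['cx']+f*q[0]/-q[2], c['cy']+f*(-q[1])/-q[2]])
def crop(c,fn,x0,y0,w,h,s):
    im=cv2.resize(c['image'][y0:y0+h,x0:x0+w,::-1],None,fx=s,fy=s,interpolation=cv2.INTER_CUBIC)
    im=np.clip(im.astype(float)*1.0,0,255).astype(np.uint8); cv2.imwrite('pics/'+fn,im)
E
python3 - <<'E'
from h import *
c=grab('top'); np.save('top0.npy',c,allow_pickle=True)
crop(c,'topA.png',80,170,160,115,5)
crop(c,'topB.png',225,170,200,140,4)
E
```

```text
(no output)
```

View pics/topA.png

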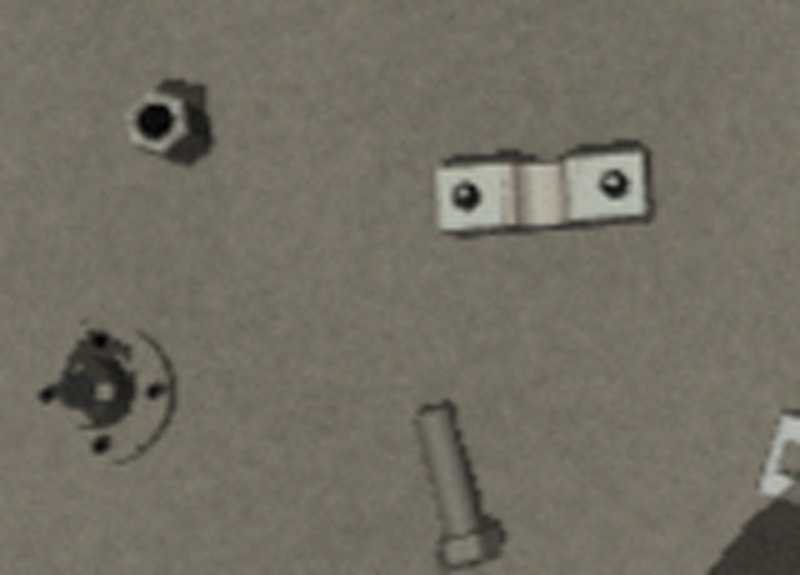

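View pics/topB.png

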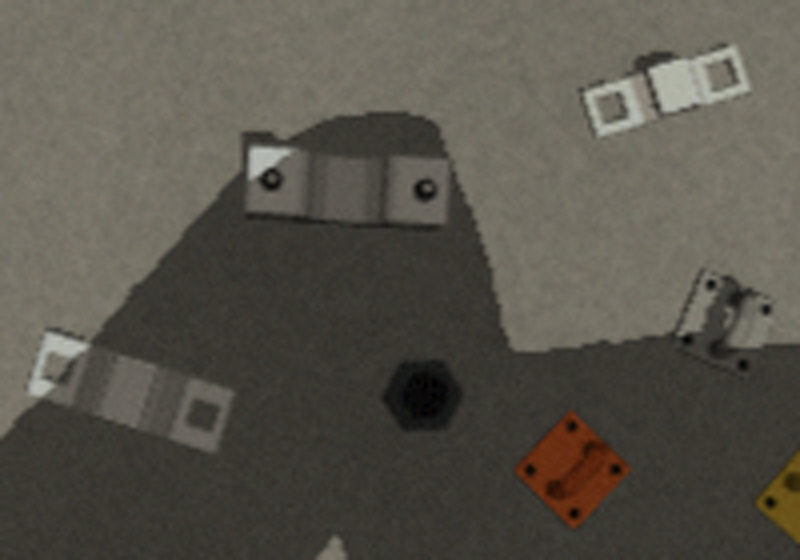

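```bash
python3 - <<'E'
from h import *
c=np.load('top0.npy',allow_pickle=True).item()
def A(X,Y,z): return onz(c,80+(X+.5)/5-.5,170+(Y+.5)/5-.5,z)
def B(X,Y,z): return onz(c,225+(X+.5)/4-.5,170+(Y+.5)/4-.5,z)
def line(n,a,b):
    d=b-a; m=(a+b)/2; print(n,'mid',m.round(1),'len',np.linalg.norm(d).round(1),'yaw of y axis dir deg',np.degrees(np.arctan2(d[1],d[0])).round(1))
line('smallbase studs',A(466,195,34),A(614,185,34))
line('largebase studs',B(270,180,42),B(426,188,42))
line('largecap holes',B(63,370,8),B(204,414,8))
line('smallcap holes',B(613,107,8),B(722,72,8))
print('flangehub',A(105,390,36), 'holes',A(47,394,8),A(155,390,8),A(100,340,8),A(100,444,8))
print('coupling',A(157,121,40))
print('eye holes',[B(x,y,6) for x,y in((710,285),(767,309),(743,365),(687,341))])
print('flat nut',B(424,396,18)); print('bolt',A(438,408,8),A(463,550,12)); print('carton',onz(c,253,150,40))
E
```

```text
smallbase studs mid [559.  132.1] len 61.6 yaw of y axis dir deg -85.6
largebase studs mid [ 543.4 -125.6] len 80.6 yaw of y axis dir deg -92.5
largecap holes mid [436.4 -14.9] len 77.7 yaw of y axis dir deg -106.8
smallcap holes mid [ 599.5 -298.5] len 61.8 yaw of y axis dir deg -71.7
flangehub [474.4 308.4] holes [473.9 342.1] [476.  296.6] [496.9 320.8] [453.1 318.7]
coupling [585.9 290.7]
eye holes [array([ 495.2, -319.8]), array([ 482.7, -349.7]), array([ 453. , -336.4]), array([ 465.5, -307. ])]
flat nut [ 435.3 -166.7]
bolt [469.3 177. ] [410.  163.8]
carton [681.2  -2.6]
```

```bash
cat >> h.py <<'E'
from scipy.spatial.transform import Rotation as Ro
def tool(s=None):
    s=s or env.state(); r=s['tcp_rot']; R=Ro.from_euler('xyz',r).as_matrix(); return s['eef_pos'],R
def goto(g,jaw,n=None,zonly=False,op=1.0):
    """print deltas to bring the grasp point to world g (mm) with jaw line at angle jaw(deg), tool down"""
    p,R=tool(); s=env.state()
    cur=p+R@[171,0,0]
    a=np.degrees(np.arctan2(R[1,1],R[0,1])); d=(jaw-a+90)%180-90
    # target orientation
    t=np.radians(a+d); Y=np.array([np.cos(t),np.sin(t),0]); X=np.array([0,0,-1.]); Rt=np.c_[X,Y,np.cross(X,Y)]
    pt=np.array(g)-Rt@[171,0,0]
    rv=Ro.from_matrix(R.T@Rt).as_rotvec(); 
    m=max(np.linalg.norm(pt-p)/58,np.linalg.norm(rv)/.17)
    n=n or max(1,int(np.ceil(m)))
    print('grasp now',cur.round(1),'jaw',round(a,1),'turn',round(d,1),'tilt',round(np.degrees(np.arccos(-R[2,0])),2),'dist',np.linalg.norm(pt-p).round(1),'F',s['ft_force'].round(1),'op',round(s['opening'],3),'t',round(s['t'],2),'j6',s['joints'][5].round(2))
    row_w=(pt-p)/n; Rc=R.copy(); step=Ro.from_rotvec(rv/n)
    out=[]
    for i in range(n):
        sh=Rc.T@row_w; out.append(list(sh.round(1))+list((rv/n).round(3))+[op]); Rc=Rc@step.as_matrix()
    for o in out: print([float(x) for x in o])
E
python3 - <<'E'
from h import *
print(tool()[1].round(3))
goto([540,-298,230],18.3)
E
```

```text
[[-0.     0.419 -0.908]
 [ 0.001 -0.908 -0.419]
 [-1.    -0.001 -0.   ]]
grasp now [ 262.1 -567.2  233.4] jaw -65.2 turn 83.5 tilt 0.04 dist 387.0 F [-0.1 -0.1  0.4] op 1.002 t 0.2 j6 -0.11
[0.4, -14.2, -40.6, -0.162, -0.0, 0.0, 1.0]
[0.4, -7.5, -42.3, -0.162, -0.0, 0.0, 1.0]
[0.4, -0.6, -43.0, -0.162, -0.0, 0.0, 1.0]
[0.4, 6.4, -42.5, -0.162, -0.0, 0.0, 1.0]
[0.4, 13.1, -40.9, -0.162, -0.0, 0.0, 1.0]
[0.4, 19.6, -38.3, -0.162, -0.0, 0.0, 1.0]
[0.4, 25.5, -34.6, -0.162, -0.0, 0.0, 1.0]
[0.4, 30.7, -30.1, -0.162, -0.0, 0.0, 1.0]
[0.4, 35.2, -24.7, -0.162, -0.0, 0.0, 1.0]
```

Call:
{"fn": "jog_arm", "kwargs": {"deltas": [0.4,-14.2,-40.6,-0.162,0,0,1,0.4,-7.5,-42.3,-0.162,0,0,1,0.4,-0.6,-43,-0.162,0,0,1,0.4,6.4,-42.5,-0.162,0,0,1,0.4,13.1,-40.9,-0.162,0,0,1,0.4,19.6,-38.3,-0.162,0,0,1,0.4,25.5,-34.6,-0.162,0,0,1,0.4,30.7,-30.1,-0.162,0,0,1,0.4,35.2,-24.7,-0.162,0,0,1]}}

```text
t: 1.32
eef_pos: [541.1, -286.5, 399.4]
tcp_rot: [-2.892, 1.569, 2.182]
ft_force: [-0.8, -0.3, 0.0]
opening: 0.999
```

```bash
python3 - <<'E'
from h import *
goto([599.5,-298.5,150],18.3)
E
```

```text
grasp now [ 540.9 -286.2  228.4] jaw 20.7 turn -2.4 tilt 0.13 dist 98.5 F [-0.8 -0.3  0. ] op 0.999 t 1.32 j6 -0.96
[39.2, 25.2, 16.0, 0.021, -0.001, 0.0, 1.0]
[39.2, 25.5, 15.4, 0.021, -0.001, 0.0, 1.0]
```

Tracking is good. Hover and look.

Call:
{"fn": "jog_arm", "kwargs": {"deltas": [39,25.2,16,0.021,0,0,1,39,25.5,15.4,0.021,0,0,1,0,0,0,0,0,0,1]}}

```text
t: 1.7
eef_pos: [603.1, -295.4, 319.4]
tcp_rot: [2.983, 1.569, 1.738]
ft_force: [-0.9, 0.2, -0.4]
opening: 0.997
```

```bash
python3 - <<'E'
from h import *
goto([599.5,-298.5,150],18.3)
c=grab('wrist','w1.png'); np.save('w1.npy',c)
E
```

```text
grasp now [ 603.1 -295.1  148.4] jaw 18.7 turn -0.4 tilt 0.08 dist 5.0 F [-0.9  0.2 -0.4] op 0.997 t 1.7 j6 -0.88
[-1.6, -4.4, 1.8, 0.006, -0.001, -0.0, 1.0]
```

View pics/w1.png

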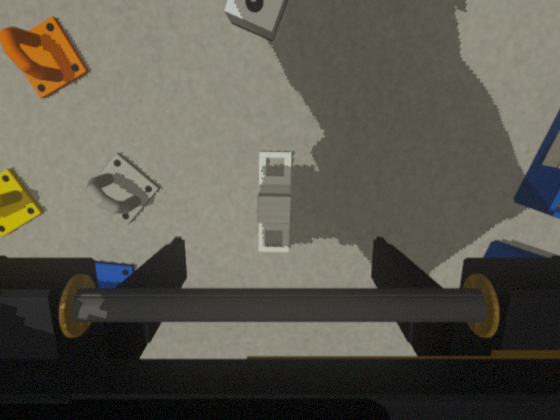

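```bash
cat >> h.py <<'E'
def pair(c,a,b,za,zb=None):
    A=onz(c,*a,za);B=onz(c,*b,za if zb is None else zb); d=B-A; print('mid',((A+B)/2).round(1),'len',np.linalg.norm(d).round(1),'dir',np.degrees(np.arctan2(d[1],d[0])).round(2))
E
python3 - <<'E'
from h import *
c=np.load('w1.npy',allow_pickle=True).item()
crop(c,'w1c.png',215,130,120,140,4)
E
```

```text
(no output)
```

View pics/w1c.png

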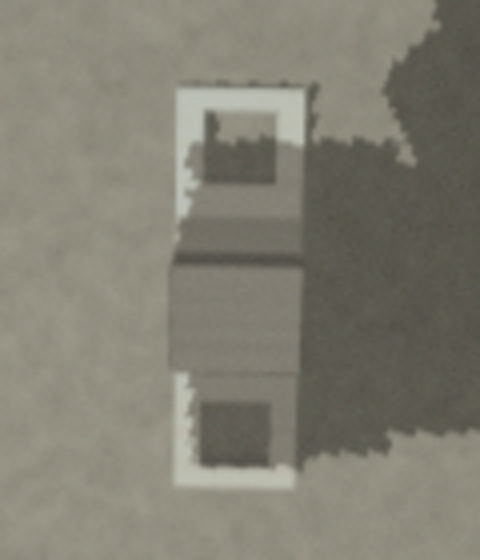

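```bash
python3 - <<'E'
from h import *
c=np.load('w1.npy',allow_pickle=True).item()
f=lambda X,Y:(215+(X+.5)/4-.5,130+(Y+.5)/4-.5)
pair(c,f(241,147),f(235,434),8)
pair(c,f(241,88),f(235,488),8)
goto([600,-296.3,21.5],17.9)
E
```

```text
mid [ 600. -296.] len 61.8 dir -72.77
mid [ 600.  -296.2] len 86.1 dir -72.43
grasp now [ 602.8 -295.4  150.3] jaw 18.7 turn -0.8 tilt 0.08 dist 128.8 F [0.4 1.4 0.6] op 1.0 t 1.75 j6 -0.88
[42.9, -1.0, -0.0, 0.004, 0.0, -0.0, 1.0]
[42.9, -0.9, -0.0, 0.004, 0.0, -0.0, 1.0]
[42.9, -0.9, -0.0, 0.004, 0.0, -0.0, 1.0]
```

Call:
{"fn": "jog_arm", "kwargs": {"deltas": [42,-1,0,0.008,0,0,1,42,-1,0,0.008,0,0,1,30,-0.9,0,0.007,0,0,1,0,0,0,0,0,0,1]}}

```text
t: 2.25
eef_pos: [598.7, -297.6, 211.6]
tcp_rot: [0.785, 1.561, -0.484]
ft_force: [1.1, 0.8, 0.4]
opening: 1.004
```

```bash
python3 - <<'E'
from h import *
goto([600,-296.1,22.5],17.4)
E
```

```text
grasp now [ 600.1 -298.3   40.6] jaw 17.3 turn 0.1 tilt 0.54 dist 18.2 F [1.1 0.8 0.4] op 1.004 t 2.25 j6 -0.86
[18.1, 1.5, -1.1, -0.002, 0.007, -0.007, 1.0]
```

Call:
{"fn": "jog_arm", "kwargs": {"deltas": [17,1,-1.2,0,0.005,-0.005,1,1,0,0,0,0,0,0.3,0,0,0,0,0,0,0,0,0,0,0,0,0,0,0,0,0,0,0,0,0,0,0,0,0,0,0,0,0,0,0,0,0,0,0]}}

```text
t: 3.12
eef_pos: [600.1, -296.8, 198.6]
tcp_rot: [0.725, 1.561, -0.544]
ft_force: [0.2, 0.5, 0.2]
opening: 0.426
```

```bash
python3 - <<'E'
from h import *
goto([600,-296.1,120],17.4)
E
```

```text
grasp now [ 601.5 -297.7   27.6] jaw 17.3 turn 0.1 tilt 0.55 dist 92.4 F [0.2 0.5 0.2] op 0.426 t 3.12 j6 -0.86
[-46.2, 0.4, -0.0, -0.001, 0.004, -0.003, 1.0]
[-46.2, 0.2, -0.2, -0.001, 0.004, -0.003, 1.0]
```

Call:
{"fn": "jog_arm", "kwargs": {"deltas": [4,0,0,0,0,0,0,2,0,0,0,0,0,0,0,0,0,0,0,0,0,0,0,0,0,0,0,0,0,0,0,0,0,0,0]}}

```text
t: 3.75
eef_pos: [600.0, -296.8, 193.3]
tcp_rot: [0.704, 1.561, -0.565]
ft_force: [-0.5, 0.3, 3.3]
opening: 0.274
```

```bash
python3 - <<'E'
from h import *
goto([600,-296.1,140],17.4)
goto([559,132,140],4.4,op=0)
E
```

```text
grasp now [ 601.4 -297.7   22.3] jaw 17.3 turn 0.1 tilt 0.53 dist 117.7 F [-0.5  0.3  3.3] op 0.274 t 3.75 j6 -0.86
[-39.2, 0.3, 0.0, -0.001, 0.002, -0.002, 1.0]
[-39.2, 0.2, -0.0, -0.001, 0.002, -0.002, 1.0]
[-39.2, 0.1, -0.1, -0.001, 0.002, -0.002, 1.0]
grasp now [ 601.4 -297.7   22.3] jaw 17.3 turn -12.9 tilt 0.53 dist 446.6 F [-0.5  0.3  3.3] op 0.274 t 3.75 j6 -0.86
[-15.0, 11.1, -52.6, 0.028, 0.001, -0.001, 0.0]
[-15.0, 9.6, -52.9, 0.028, 0.001, -0.001, 0.0]
[-14.9, 8.1, -53.2, 0.028, 0.001, -0.001, 0.0]
[-14.9, 6.6, -53.4, 0.028, 0.001, -0.001, 0.0]
[-14.9, 5.1, -53.6, 0.028, 0.001, -0.001, 0.0]
[-14.8, 3.6, -53.7, 0.028, 0.001, -0.001, 0.0]
[-14.8, 2.1, -53.8, 0.028, 0.001, -0.001, 0.0]
[-14.8, 0.5, -53.8, 0.028, 0.001, -0.001, 0.0]
```

Call:
{"fn": "jog_arm", "kwargs": {"deltas": [-60,0.3,0,0,0.004,-0.004,0,-60,0.3,0,0,0.004,-0.004,0,0,11,-53,0.028,0,0,0,0,9.6,-53,0.028,0,0,0,0,8,-53,0.028,0,0,0,0,6.6,-53.4,0.028,0,0,0,0,5,-53.6,0.028,0,0,0,0,3.6,-53.7,0.028,0,0,0,0,2,-53.8,0.028,0,0,0,0,0.5,-53.8,0.028,0,0,0]}}

```text
t: 5.0
eef_pos: [559.3, 141.7, 313.9]
tcp_rot: [-2.074, 1.565, 2.703]
ft_force: [1.1, -0.5, -1.8]
opening: 0.271
```

```bash
python3 - <<'E'
from h import *
goto([559,132,150],4.4,op=0)
c=grab('wrist','w2.png'); np.save('w2.npy',c)
E
```

```text
grasp now [558.5 142.1 142.9] jaw 3.7 turn 0.7 tilt 0.32 dist 12.1 F [ 1.1 -0.5 -1.8] op 0.271 t 5.0 j6 0.07
[-7.2, -1.0, 9.7, -0.013, -0.003, 0.005, 0.0]
```

View pics/w2.png

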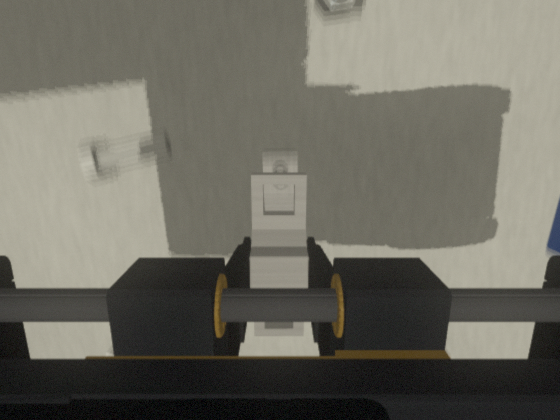

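Call:
{"fn": "jog_arm", "kwargs": {"deltas": [-8,-1,40,-0.013,-0.003,0.005,0,0,0,35,0,0,0,0,0,0,0,0,0,0,0,0,0,0,0,0,0,0]}}

```text
t: 5.55
eef_pos: [562.5, 73.4, 320.4]
tcp_rot: [-2.207, 1.569, 2.59]
ft_force: [-0.2, -0.2, -0.8]
opening: 0.274
```

```bash
python3 - <<'E'
from h import *
goto([559,132,150],4.4,op=0)
c=grab('wrist','w3.png'); np.save('w3.npy',c)
crop(c,'w3c.png',200,50,150,140,5)
E
```

```text
grasp now [562.2  73.6 149.4] jaw 4.8 turn -0.4 tilt 0.13 dist 58.7 F [-0.2 -0.2 -0.8] op 0.274 t 5.55 j6 -0.07
[-0.3, 0.7, -29.3, 0.004, -0.001, 0.001, 0.0]
[-0.3, 0.6, -29.3, 0.004, -0.001, 0.001, 0.0]
```

View pics/w3.png

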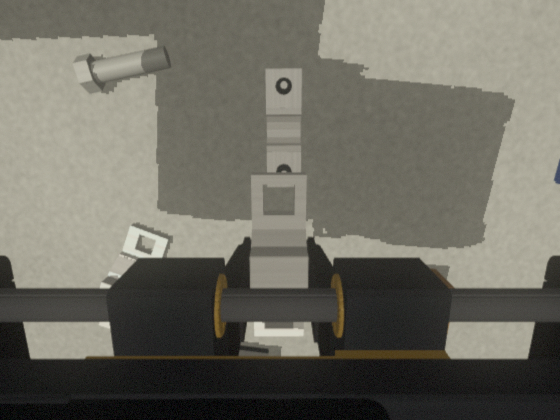

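View pics/w3c.png

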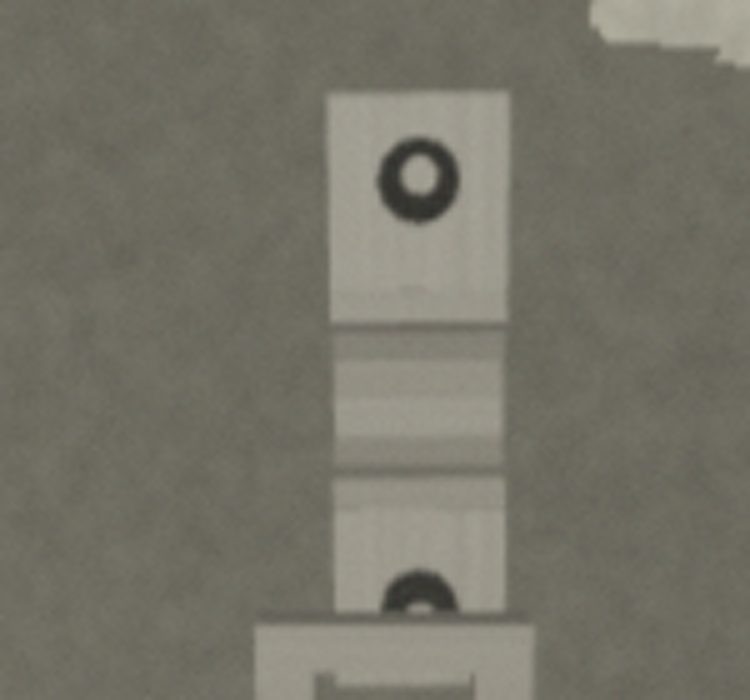

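```bash
python3 - <<'E'
from h import *
c=np.load('w3.npy',allow_pickle=True).item()
crop(c,'w3d.png',240,165,80,180,4)
f=lambda X,Y:(200+(X+.5)/5-.5,50+(Y+.5)/5-.5)
pair(c,f(418,180),f(420,610),28)
print(onz(c,*f(421,175),40),onz(c,*f(327,92),28),onz(c,*f(510,92),28))
E
```

```text
mid [560.6 134.8] len 62.4 dir -84.76
[558.1 165.6] [543.9 176.5] [569.8 178.7]
```

View pics/w3d.png

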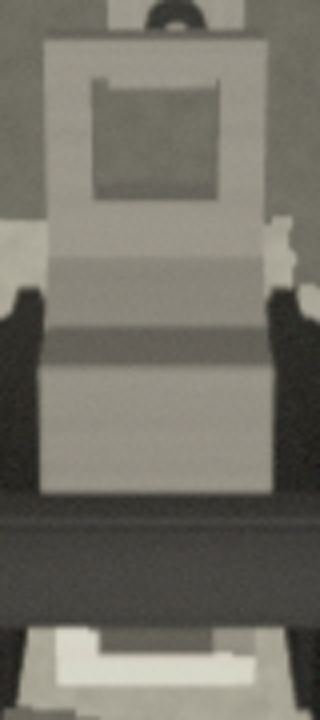

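```bash
python3 - <<'E'
from h import *
c=np.load('w3.npy',allow_pickle=True).item()
f=lambda X,Y:(240+(X+.5)/4-.5,165+(Y+.5)/4-.5)
for z in (133,135,137):
    a,b=onz(c,*f(44,40),z),onz(c,*f(267,40),z); print(z,'w',np.linalg.norm(a-b).round(1),'endmid',(a+b)/2)
    pair(c,f(155.5,40),f(156,686),z)
    print('hole',onz(c,*f(156,140),z), 'farcorners',onz(c,*f(57,686),z),onz(c,*f(255,686),z))
p,R=tool(); print(p+R@[171,0,0],R[:,1])
E
```

```text
133 w 26.1 endmid [558.5 118.2]
mid [562.2  75.1] len 86.5 dir -85.16
hole [559.6 106.2] farcorners [552.7  30.9] [578.9  33.1]
135 w 25.9 endmid [558.5  118.55]
mid [562.1  76. ] len 85.5 dir -85.17
hole [559.5 106.7] farcorners [552.7  32.3] [578.6  34.5]
137 w 25.6 endmid [558.45 118.9 ]
mid [562.   76.8] len 84.4 dir -85.17
hole [559.5 107.2] farcorners [552.8  33.7] [578.3  35.8]
[562.21841004  73.68782724 149.42133914] [ 0.99644259  0.08425682 -0.00171972]
```

Call:
{"fn": "jog_arm", "kwargs": {"deltas": [20,-0.5,-30,0,0,0,0,25,-0.5,-29,0,0,0,0,28,0,0,0,0,0,0,0,0,0,0,0,0,0]}}

```text
t: 6.1
eef_pos: [556.1, 136.6, 245.8]
tcp_rot: [-2.817, 1.569, 1.982]
ft_force: [0.5, -0.3, -1.3]
opening: 0.27
```

```bash
python3 - <<'E'
from h import *
goto([560.5,132.8,75],4.9,op=0)
c=grab('wrist','w4.png'); np.save('w4.npy',c)
E
```

```text
grasp now [556.  136.9  74.8] jaw 5.0 turn -0.1 tilt 0.09 dist 5.9 F [ 0.5 -0.3 -1.3] op 0.27 t 6.1 j6 0.04
[-0.2, 4.1, 4.2, 0.001, -0.001, 0.0, 0.0]
```

View pics/w4.png

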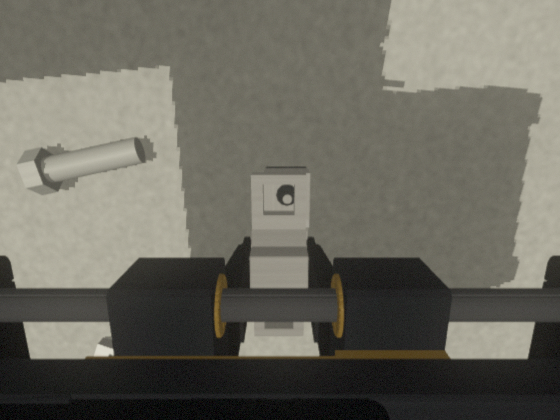

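Call:
{"fn": "jog_arm", "kwargs": {"deltas": [0,4.1,4.2,0,0,0,0,0,0,0,0,0,0,0,0,0,0,0,0,0,0]}}

```text
t: 6.52
eef_pos: [561.8, 132.2, 249.8]
tcp_rot: [1.865, 1.565, 0.38]
ft_force: [-1.3, -0.2, -1.5]
opening: 0.272
```

```bash
python3 - <<'E'
from h import *
goto([560.5,132.8,50.5],4.9,op=0)
c=grab('wrist'); np.save('w5.npy',c); crop(c,'w5.png',230,150,100,110,5)
E
```

```text
grasp now [562.7 132.5  78.8] jaw 4.9 turn -0.0 tilt 0.32 dist 28.3 F [-1.3 -0.2 -1.5] op 0.272 t 6.53 j6 0.03
[28.2, -1.4, -0.7, 0.0, -0.002, -0.005, 0.0]
```

View pics/w5.png

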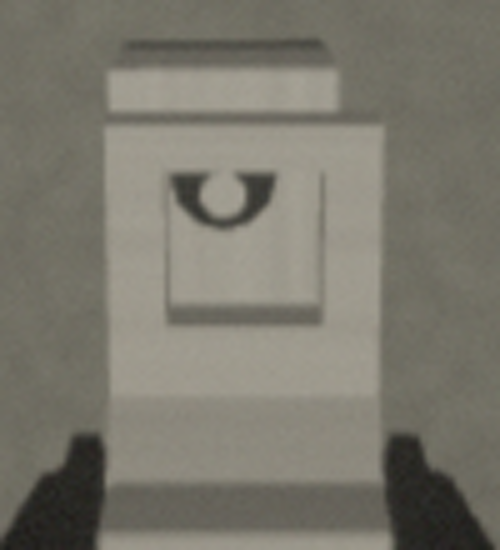

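```bash
python3 - <<'E'
from h import *
c=np.load('w5.npy',allow_pickle=True).item()
f=lambda X,Y:(230+(X+.5)/5-.5,150+(Y+.5)/5-.5)
print('tip',onz(c,*f(222,196),40),'hole',onz(c,*f(245,247),63.8), onz(c,*f(245,172),63.8),'end',onz(c,*f(245,123),63.8), 'base end',onz(c,*f(224,69),28))
goto([560.5,132.8,60],4.9,op=0)
E
```

```text
tip [557.7 165.7] hole [560.  165.8] [559.4 173. ] end [559.  177.6] base end [556.9 177.7]
grasp now [562.7 132.5  78.7] jaw 4.9 turn -0.0 tilt 0.33 dist 18.8 F [-0.2 -1.3 -1.2] op 0.273 t 6.58 j6 0.03
[18.7, -1.3, -0.7, 0.0, -0.002, -0.005, 0.0]
```

Call:
{"fn": "jog_arm", "kwargs": {"deltas": [6,-2.2,-0.3,0,-0.002,-0.005,0,5,0,0,0,0,0,0,5,0,0,0,0,0,0,0,0,0,0,0,0,0]}}

```text
t: 7.08
eef_pos: [559.3, 132.2, 232.6]
tcp_rot: [-0.353, 1.57, -1.838]
ft_force: [-0.6, 0.0, -1.2]
opening: 0.273
```

```bash
python3 - <<'E'
from h import *
goto([560.5,132.8,50.5],4.9,op=0)
c=grab('wrist'); np.save('w5.npy',c); crop(c,'w6.png',230,150,100,110,5)
E
```

```text
grasp now [559.3 132.1  61.6] jaw 4.9 turn 0.0 tilt 0.03 dist 11.1 F [-0.6  0.  -1.2] op 0.273 t 7.08 j6 0.03
[11.1, 1.3, -0.5, -0.0, 0.0, 0.0, 0.0]
```

View pics/w6.png

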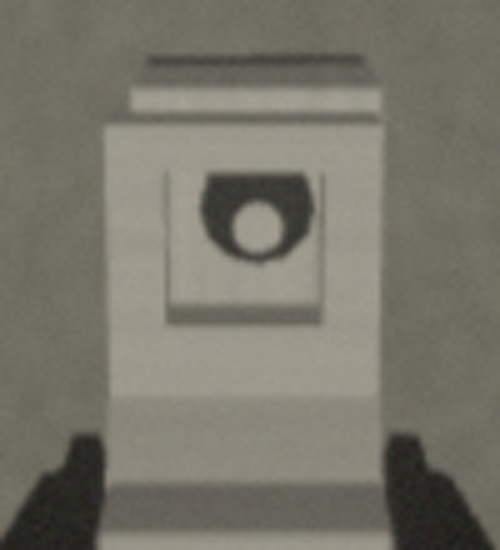

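Call:
{"fn": "jog_arm", "kwargs": {"deltas": [5,1.3,-0.5,0,0,0,0,5,0,0,0,0,0,0,3,0,0,0,0,0,0,2,0,0,0,0,0,0]}}

```text
t: 7.62
eef_pos: [560.5, 133.0, 221.0]
tcp_rot: [1.257, 1.569, -0.228]
ft_force: [-9.1, -2.1, 32.3]
opening: 0.272
```

```bash
python3 - <<'E'
from h import *
goto([560.5,132.8,50.5],4.9,op=0)
c=grab('wrist'); np.save('w5.npy',c); crop(c,'w7.png',230,150,100,110,5)
E
```

```text
grasp now [560.9 132.9  50. ] jaw 4.9 turn -0.0 tilt 0.11 dist 0.6 F [-9.1 -2.1 32.3] op 0.272 t 7.62 j6 0.03
[-0.5, -0.1, 0.2, 0.0, 0.001, -0.002, 0.0]
```

View pics/w7.png

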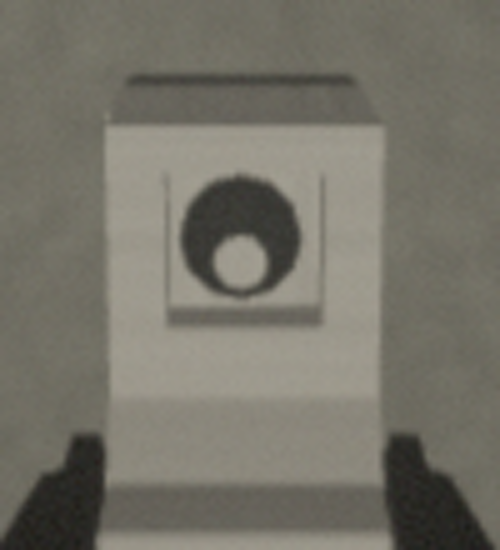

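Call:
{"fn": "jog_arm", "kwargs": {"deltas": [-0.5,0,0,0,0,0,0.4,0,0,0,0,0,0,0.45,0,0,0,0,0,0,0.5,0,0,0,0,0,0,0.6,-15,0,0,0,0,0,0.7,-50,0,0,0,0,0,1,-50,0,0,0,0,0,1]}}

```text
t: 8.55
eef_pos: [560.2, 133.0, 337.8]
tcp_rot: [-1.384, 1.567, -2.869]
ft_force: [-0.4, 0.2, 0.7]
opening: 0.855
```

```bash
python3 - <<'E'
from h import *
goto([480,290,160],5,op=1)
E
```

```text
grasp now [559.5 132.8 166.8] jaw 4.9 turn 0.1 tilt 0.24 dist 176.5 F [-0.4  0.2  0.7] op 0.855 t 8.55 j6 0.03
[1.7, -16.6, -40.8, -0.0, 0.0, 0.001, 1.0]
[1.7, -16.6, -40.8, -0.0, 0.0, 0.001, 1.0]
[1.7, -16.6, -40.8, -0.0, 0.0, 0.001, 1.0]
[1.7, -16.6, -40.9, -0.0, 0.0, 0.001, 1.0]
```

Call:
{"fn": "jog_arm", "kwargs": {"deltas": [1.7,-16.6,-40.8,0,0,0,1,1.7,-16.6,-40.8,0,0,0,1,1.7,-16.6,-40.8,0,0,0,1,1.7,-16,-35,0,0,0,1,0,0,0,0,0,0,1,0,0,0,0,0,0,1]}}

```text
t: 9.3
eef_pos: [479.1, 287.6, 340.9]
tcp_rot: [1.736, 1.562, 0.25]
ft_force: [0.5, -0.9, -0.7]
opening: 0.998
```

```bash
python3 - <<'E'
from h import *
goto([480,290,160],5,op=1)
c=grab('wrist','w8.png'); np.save('w8.npy',c)
E
```

```text
grasp now [480.7 288.  169.9] jaw 4.8 turn 0.2 tilt 0.53 dist 10.2 F [ 0.5 -0.9 -0.7] op 0.998 t 9.3 j6 0.34
[9.9, 1.0, -2.3, -0.003, -0.002, -0.009, 1.0]
```

View pics/w8.png

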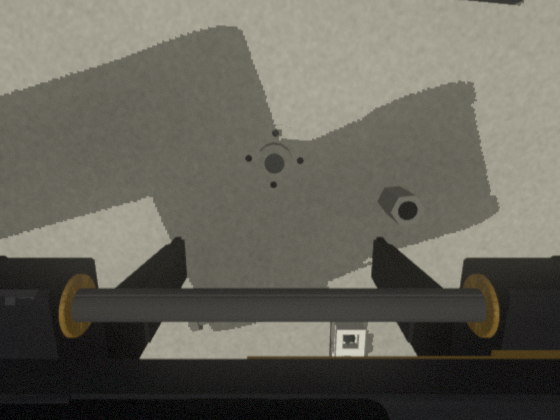

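```bash
python3 - <<'E'
from h import *
c=np.load('w8.npy',allow_pickle=True).item()
im=c['image'][120:260,235:445,::-1]; im=np.clip((im.astype(float)-50)*2,0,255).astype(np.uint8)
cv2.imwrite('pics/w8c.png',cv2.resize(im,None,fx=3.8,fy=3.8,interpolation=cv2.INTER_CUBIC))
print([onz(c,u,v,8) for u,v in((249,158),(300,160),(275,133),(274,184))], onz(c,274,163,36), onz(c,408,210,40))
E
```

```text
[array([453.7, 321.4]), array([498.1, 323.3]), array([474.5, 344.5]), array([477.2, 300.3])] [475.5 322.5] [587.2 293.9]
```

View pics/w8c.png

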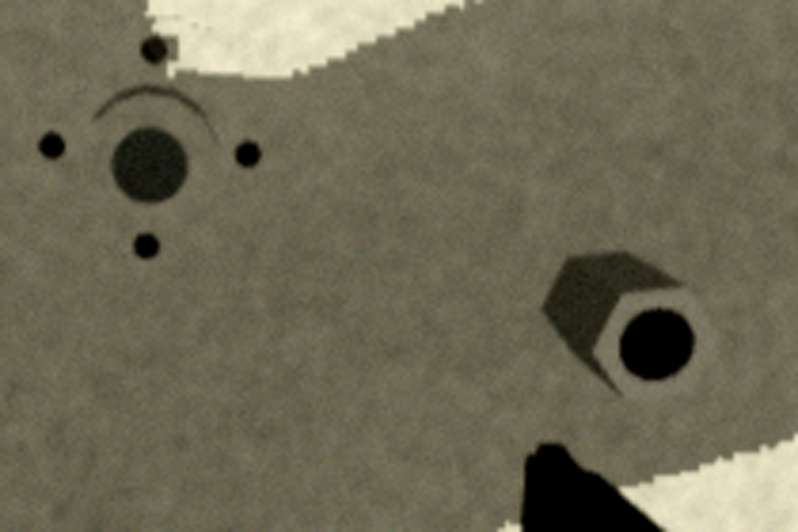

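```bash
python3 - <<'E'
from h import *
goto([475.9,322.4,32],5,op=.6)
E
```

```text
grasp now [480.7 287.9 169.9] jaw 4.8 turn 0.2 tilt 0.53 dist 142.3 F [ 0.2 -0.4 -0.2] op 0.994 t 9.35 j6 0.34
[46.0, -0.5, -11.6, -0.001, -0.001, -0.003, 0.6]
[46.0, -0.4, -11.6, -0.001, -0.001, -0.003, 0.6]
[46.0, -0.2, -11.7, -0.001, -0.001, -0.003, 0.6]
```

Call:
{"fn": "jog_arm", "kwargs": {"deltas": [20,-0.5,-30,0,-0.001,-0.008,0.6,35,-0.5,-4.5,0,-0.001,-0.001,0.6,45,0,0,0,0,0,0.6,25,0,0,0,0,0,0.6,0,0,0,0,0,0,0.6,0,0,0,0,0,0,0.6]}}

```text
t: 10.1
eef_pos: [480.2, 317.9, 215.2]
tcp_rot: [1.793, 1.567, 0.297]
ft_force: [0.3, 0.3, -0.6]
opening: 0.603
```

```bash
python3 - <<'E'
from h import *
goto([475.9,322.4,29],5,op=.6)
E
```

```text
grasp now [480.9 318.1  44.2] jaw 4.3 turn 0.7 tilt 0.24 dist 16.5 F [ 0.3  0.3 -0.6] op 0.603 t 10.1 j6 0.4
[15.2, -4.0, -4.8, -0.012, -0.001, -0.004, 0.6]
```

Call:
{"fn": "jog_arm", "kwargs": {"deltas": [7,-4,-4.8,-0.012,0,-0.004,0.6,8,0,0,0,0,0,0.6,0,0,0,0,0,0,0.6]}}

```text
t: 10.48
eef_pos: [476.1, 322.6, 201.6]
tcp_rot: [2.204, 1.567, 0.721]
ft_force: [-0.5, -0.3, 0.3]
opening: 0.603
```

```bash
python3 - <<'E'
from h import *
goto([475.9,322.4,29],5,op=.6)
E
```

```text
grasp now [476.6 323.   30.6] jaw 5.1 turn -0.1 tilt 0.22 dist 1.6 F [-0.5 -0.3  0.3] op 0.603 t 10.47 j6 0.39
[1.6, -0.2, 0.2, 0.001, -0.002, -0.003, 0.6]
```

Call:
{"fn": "jog_arm", "kwargs": {"deltas": [1.5,-0.5,0.5,0,-0.002,-0.003,0.4,0,0,0,0,0,0,0.2,0,0,0,0,0,0,0,0,0,0,0,0,0,0,0,0,0,0,0,0,0,0,0,0,0,0,0,0,0,0,0,0,0,0,0]}}

```text
t: 11.35
eef_pos: [475.6, 322.1, 200.4]
tcp_rot: [2.392, 1.57, 0.91]
ft_force: [0.4, 0.0, 0.1]
opening: 0.31
```

```bash
python3 - <<'E'
from h import *
goto([551.5,5.5,140],5,op=0)
E
```

```text
grasp now [475.6 322.1  29.4] jaw 5.1 turn -0.1 tilt 0.02 dist 343.8 F [0.4 0.  0.1] op 0.31 t 11.35 j6 0.39
[-18.4, 8.0, 53.7, 0.0, -0.0, -0.0, 0.0]
[-18.4, 8.0, 53.7, 0.0, -0.0, -0.0, 0.0]
[-18.4, 8.0, 53.7, 0.0, -0.0, -0.0, 0.0]
[-18.4, 8.0, 53.7, 0.0, -0.0, -0.0, 0.0]
[-18.4, 8.0, 53.7, 0.0, -0.0, -0.0, 0.0]
[-18.4, 8.0, 53.7, 0.0, -0.0, -0.0, 0.0]
```

Call:
{"fn": "jog_arm", "kwargs": {"deltas": [-50,0,0,0,0,0,0,-55,0,0,0,0,0,0,0,8,53.7,0,0,0,0,0,8,53.7,0,0,0,0,0,8,53.7,0,0,0,0,0,8,53.7,0,0,0,0,0,8,53.7,0,0,0,0,0,8,50,0,0,0,0,0,0,0,0,0,0,0]}}

```text
t: 12.48
eef_pos: [553.4, -0.0, 307.3]
tcp_rot: [-0.834, 1.569, -2.314]
ft_force: [0.2, 0.6, -3.9]
opening: 0.309
```

```bash
python3 - <<'E'
from h import *
goto([551.5,5.5,60],5,op=0)
c=grab('wrist','w9.png')
E
```

```text
grasp now [ 5.532e+02 -2.000e-01  1.363e+02] jaw 5.2 turn -0.2 tilt 0.09 dist 76.6 F [ 0.2  0.6 -3.9] op 0.309 t 12.47 j6 -0.21
[38.2, -0.6, -2.9, 0.002, 0.001, 0.001, 0.0]
[38.2, -0.7, -2.9, 0.002, 0.001, 0.001, 0.0]
```

View pics/w9.png

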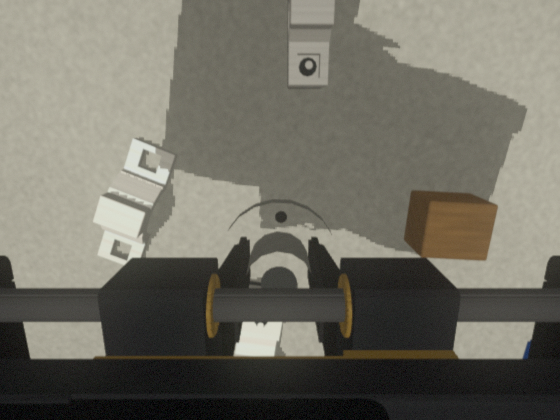

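Call:
{"fn": "jog_arm", "kwargs": {"deltas": [38,-0.7,-3,0,0,0,0,35,-0.7,-3,0,0,0,0,22,0,0,0,0,0,0,0,0,0,0,0,0,0,0,0,0,0,0,0,0]}}

```text
t: 13.15
eef_pos: [549.8, 11.9, 210.8]
tcp_rot: [-1.456, 1.569, -2.931]
ft_force: [0.3, 0.0, -2.8]
opening: 0.308
```

```bash
python3 - <<'E'
from h import *
goto([551.5,5.5,29],5,op=0)
E
```

```text
grasp now [549.5  11.8  39.8] jaw 5.5 turn -0.5 tilt 0.09 dist 12.6 F [ 0.3  0.  -2.8] op 0.308 t 13.15 j6 -0.19
[10.8, 1.1, 6.5, 0.009, 0.0, 0.002, 0.0]
```

Call:
{"fn": "jog_arm", "kwargs": {"deltas": [5,1.1,6.5,0.009,0,0.002,0,3,0,0,0,0,0,0,0,0,0,0,0,0,0]}}

```text
t: 13.52
eef_pos: [551.9, 5.4, 204.3]
tcp_rot: [1.349, 1.567, -0.135]
ft_force: [-0.1, 0.2, -3.0]
opening: 0.308
```

```bash
python3 - <<'E'
from h import *
goto([551.5,5.5,29],5,op=0)
E
```

```text
grasp now [552.6   5.3  33.3] jaw 5.0 turn 0.0 tilt 0.22 dist 4.3 F [-0.1  0.2 -3. ] op 0.308 t 13.53 j6 -0.2
[4.3, -0.4, -0.2, -0.001, 0.001, -0.004, 0.0]
```

Call:
{"fn": "jog_arm", "kwargs": {"deltas": [2.5,-0.4,0,0,0.001,-0.004,0,2,0,0,0,0,0,0,1.5,0,0,0,0,0,0,0,0,0,0,0,0,0]}}

```text
t: 14.02
eef_pos: [551.4, 5.3, 200.7]
tcp_rot: [1.436, 1.57, -0.049]
ft_force: [-0.6, 1.5, -2.5]
opening: 0.306
```

```bash
python3 - <<'E'
from h import *
goto([551.5,5.5,29],5,op=0)
E
```

```text
grasp now [551.5   5.3  29.7] jaw 5.0 turn 0.0 tilt 0.06 dist 0.7 F [-0.6  1.5 -2.5] op 0.306 t 14.03 j6 -0.2
[0.7, 0.2, -0.2, -0.001, 0.0, -0.001, 0.0]
```

Call:
{"fn": "jog_arm", "kwargs": {"deltas": [1.5,0,0,0,0,0,0,0,0,0,0,0,0,0]}}

```text
t: 14.28
eef_pos: [551.3, 5.3, 200.5]
tcp_rot: [1.375, 1.569, -0.109]
ft_force: [-0.5, -0.6, -3.4]
opening: 0.31
```

```bash
python3 - <<'E'
from h import *
goto([551.5,5.5,29],5,op=0)
E
```

```text
grasp now [551.7   5.3  29.5] jaw 5.0 turn 0.0 tilt 0.11 dist 0.5 F [-0.5 -0.6 -3.4] op 0.31 t 14.28 j6 -0.2
[0.5, 0.2, -0.2, -0.001, 0.0, -0.002, 0.0]
```

Call:
{"fn": "jog_arm", "kwargs": {"deltas": [2.5,0,0,0,0,0,0,0.5,0,0,0,0,0,0]}}

```text
t: 14.52
eef_pos: [551.2, 5.3, 200.1]
tcp_rot: [1.318, 1.567, -0.166]
ft_force: [-0.4, -0.0, -2.2]
opening: 0.311
```

Call:
{"fn": "jog_arm", "kwargs": {"deltas": [3,0,0,0,0,0.003,0,1,0,0,0,0,0,0]}}

```text
t: 14.78
eef_pos: [550.7, 5.3, 199.0]
tcp_rot: [1.385, 1.564, -0.098]
ft_force: [-2.2, 0.7, 5.3]
opening: 0.309
```

Contact (force now upward). Release and rise.

Call:
{"fn": "jog_arm", "kwargs": {"deltas": [-1,0,0,0,0,-0.003,0.35,0,0,0,0,0,-0.003,0.4,0,0,0,0,0,0,0.5,0,0,0,0,0,0,0.6,-25,0,0,0,0,0,0.8,-50,0,0,0,0,0,1,-50,0,0,0,0,0,1,0,0,0,0,0,0,1]}}

```text
t: 15.78
eef_pos: [551.3, 5.3, 326.7]
tcp_rot: [-1.177, 1.569, -2.66]
ft_force: [-0.4, -0.2, -0.4]
opening: 0.959
```

```bash
python3 - <<'E'
from h import *
goto([587.3,294,150],-20.5,op=1)
c=grab('wrist','w10.png'); np.save('w10.npy',c)
E
```

```text
grasp now [551.    5.2 155.7] jaw 5.0 turn -25.5 tilt 0.11 dist 291.0 F [-0.4 -0.2 -0.4] op 0.959 t 15.78 j6 -0.2
[0.9, 10.2, -47.4, 0.074, 0.0, 0.0, 1.0]
[0.9, 6.6, -48.0, 0.074, 0.0, 0.0, 1.0]
[0.9, 3.1, -48.4, 0.074, 0.0, 0.0, 1.0]
[0.9, -0.5, -48.5, 0.074, 0.0, 0.0, 1.0]
[0.9, -4.1, -48.3, 0.074, 0.0, 0.0, 1.0]
[0.9, -7.7, -47.9, 0.074, 0.0, 0.0, 1.0]
```

View pics/w10.png

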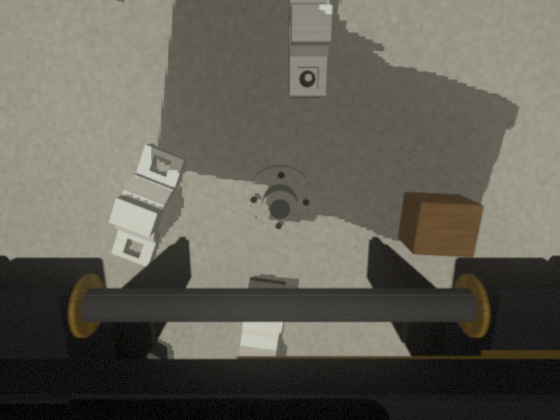

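```bash
python3 - <<'E'
from h import *
c=np.load('w10.npy',allow_pickle=True).item()
print(np.mean([onz(c,u,v,8) for u,v in((254,200),(306,202),(281,175),(278,226))],0),onz(c,280,208.5,36))
pair(c,(161,163),(135,248),8)
E
```

```text
[551.925   5.4  ] [552.    6.2]
mid [439.2  -9.6] len 80.9 dir -106.29
```

Call:
{"fn": "jog_arm", "kwargs": {"deltas": [0,10,-47.4,0.074,0,0,1,0,6.6,-48,0.074,0,0,1,0,3,-48.4,0.074,0,0,1,0,-0.5,-48.5,0.074,0,0,1,0,-4,-48.3,0.074,0,0,1,0,-7.7,-43,0.074,0,0,1,0,0,0,0,0,0,1,0,0,0,0,0,0,1]}}

```text
t: 16.82
eef_pos: [587.2, 296.9, 310.1]
tcp_rot: [-0.958, 1.548, -2.902]
ft_force: [-0.4, 0.1, -0.1]
opening: 1.002
```

```bash
python3 - <<'E'
from h import *
goto([587.3,294,150],-20.5,op=1)
c=grab('wrist'); np.save('w11.npy',c)
im=c['image'][130:260,210:350,::-1]; im=np.clip((im.astype(float)-40)*1.6,0,255).astype(np.uint8)
cv2.imwrite('pics/w11c.png',cv2.resize(im,None,fx=4,fy=4,interpolation=cv2.INTER_CUBIC))
E
```

```text
grasp now [583.5 295.9 139.1] jaw -21.4 turn 0.9 tilt 1.3 dist 11.3 F [-0.4  0.1 -0.1] op 1.002 t 16.82 j6 0.74
[-10.9, 0.9, 2.8, -0.015, 0.013, 0.019, 1.0]
```

View pics/w11c.png

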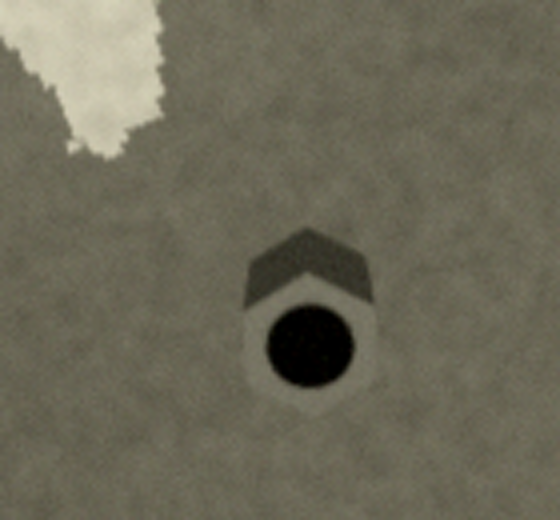

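```bash
python3 - <<'E'
from h import *
c=np.load('w11.npy',allow_pickle=True).item()
q=onz(c,210+311.5/4-.5,130+346.5/4-.5,40);print(q)
goto([q[0],q[1],60],-19.6,op=.6)
E
```

```text
[587.2 293.9]
grasp now [583.5 295.8 139.2] jaw -21.4 turn 1.8 tilt 1.3 dist 79.2 F [-0.1  0.3 -0.4] op 1.0 t 16.88 j6 0.74
[39.6, 1.2, 0.8, -0.016, 0.006, 0.009, 0.6]
[39.6, 0.8, 1.1, -0.016, 0.006, 0.009, 0.6]
```

Call:
{"fn": "jog_arm", "kwargs": {"deltas": [38,1.2,0.8,-0.016,0.006,0.009,0.6,38,0.8,1.1,-0.016,0.006,0.009,0.6,0,0,0,0,0,0,0.6,0,0,0,0,0,0,0.6]}}

```text
t: 17.38
eef_pos: [588.1, 289.8, 233.7]
tcp_rot: [1.741, 1.571, -0.174]
ft_force: [0.7, 0.3, 0.9]
opening: 0.639
```

```bash
python3 - <<'E'
from h import *
goto([587.2,293.9,26],-19.6,op=.6)
E
```

```text
grasp now [588.2 289.8  62.7] jaw -19.7 turn 0.1 tilt 0.01 dist 36.9 F [0.7 0.3 0.9] op 0.639 t 17.38 j6 0.7
[36.7, -2.3, -3.5, -0.002, -0.0, -0.0, 0.6]
```

Call:
{"fn": "jog_arm", "kwargs": {"deltas": [10,-2.3,-3.5,0,0,0,0.6,22,0,0,0,0,0,0.6,2,0,0,0,0,0,0.6,0,0,0,0,0,0,0.6]}}

```text
t: 17.88
eef_pos: [587.9, 294.5, 202.7]
tcp_rot: [2.273, 1.565, 0.357]
ft_force: [0.1, 0.3, 0.2]
opening: 0.602
```

```bash
python3 - <<'E'
from h import *
goto([587.2,293.9,26],-19.6,op=.6)
E
```

```text
grasp now [588.8 294.9  31.7] jaw -19.8 turn 0.2 tilt 0.35 dist 5.8 F [0.1 0.3 0.2] op 0.602 t 17.88 j6 0.71
[5.7, -0.4, 0.8, -0.003, -0.004, -0.005, 0.6]
```

Call:
{"fn": "jog_arm", "kwargs": {"deltas": [4,-1.2,1.2,0,-0.003,-0.005,0.5,0,0,0,0,0,0,0.3,0,0,0,0,0,0,0,0,0,0,0,0,0,0,0,0,0,0,0,0,0,0,0,0,0,0,0,0,0,0,0,0,0,0,0,0,0,0,0,0,0,0]}}

```text
t: 18.88
eef_pos: [586.5, 294.0, 200.3]
tcp_rot: [2.709, 1.568, 0.792]
ft_force: [-0.2, 0.2, 1.7]
opening: 0.248
```

```bash
python3 - <<'E'
from h import *
goto([551.9,5.8,140],5,op=0)
goto([551.9,5.8,140],-19.8,op=0)
E
```

```text
grasp now [586.8 294.3  29.3] jaw -19.8 turn 24.8 tilt 0.14 dist 310.6 F [-0.2  0.2  1.7] op 0.248 t 18.88 j6 0.71
[-18.5, 10.8, 47.1, -0.072, -0.0, -0.0, 0.0]
[-18.5, 7.4, 47.8, -0.072, -0.0, -0.0, 0.0]
[-18.5, 4.0, 48.2, -0.072, -0.0, -0.0, 0.0]
[-18.5, 0.5, 48.4, -0.072, -0.0, -0.0, 0.0]
[-18.5, -3.0, 48.3, -0.072, -0.0, -0.0, 0.0]
[-18.5, -6.5, 47.9, -0.072, -0.0, -0.0, 0.0]
grasp now [586.8 294.3  29.3] jaw -19.8 turn -0.0 tilt 0.14 dist 310.6 F [-0.2  0.2  1.7] op 0.248 t 18.88 j6 0.71
[-18.5, 10.8, 47.1, 0.0, -0.0, -0.0, 0.0]
[-18.5, 10.8, 47.1, 0.0, -0.0, -0.0, 0.0]
[-18.5, 10.8, 47.1, 0.0, -0.0, -0.0, 0.0]
[-18.5, 10.8, 47.1, 0.0, -0.0, -0.0, 0.0]
[-18.5, 10.8, 47.1, 0.0, -0.0, -0.0, 0.0]
[-18.5, 10.8, 47.1, 0.0, -0.0, -0.0, 0.0]
```

Call:
{"fn": "jog_arm", "kwargs": {"deltas": [-55,0,0,0,0,0,0,-60,0,0,0,0,0,0,0,10.8,47.1,-0.072,0,0,0,0,7.4,47.8,-0.072,0,0,0,0,4,48.2,-0.072,0,0,0,0,0.5,48.4,-0.072,0,0,0,0,-3,48.3,-0.072,0,0,0,0,-6.5,42,-0.072,0,0,0,0,0,0,0,0,0,0,0,0,0,0,0,0,0]}}

```text
t: 20.12
eef_pos: [551.9, 3.7, 318.5]
tcp_rot: [1.774, 1.567, 0.305]
ft_force: [-0.4, -0.9, 0.3]
opening: 0.251
```

```bash
python3 - <<'E'
from h import *
goto([551.9,5.8,80],5,op=0)
c=grab('wrist','w12.png')
E
```

```text
grasp now [552.4   3.9 147.5] jaw 5.8 turn -0.8 tilt 0.2 dist 67.5 F [-0.4 -0.9  0.3] op 0.251 t 20.12 j6 -0.22
[33.7, 0.0, -1.0, 0.007, -0.0, -0.002, 0.0]
[33.7, 0.1, -1.0, 0.007, -0.0, -0.002, 0.0]
```

View pics/w12.png

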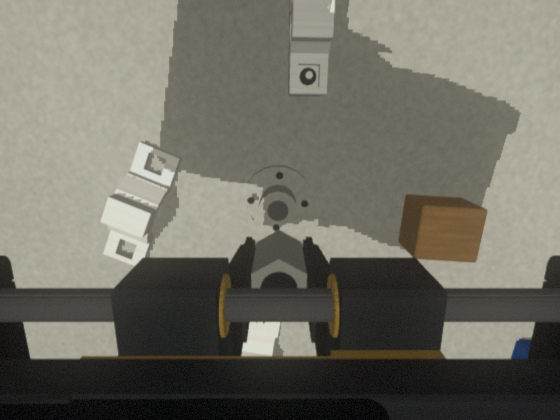

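Call:
{"fn": "jog_arm", "kwargs": {"deltas": [34,0,-1,0.007,0,-0.002,0,30,0,-1,0.007,0,-0.002,0,0,0,0,0,0,0,0,0,0,0,0,0,0,0]}}

```text
t: 20.68
eef_pos: [552.7, 9.7, 254.4]
tcp_rot: [1.736, 1.569, 0.257]
ft_force: [0.8, 0.6, -1.1]
opening: 0.249
```

```bash
python3 - <<'E'
from h import *
goto([551.9,5.8,66],5,op=0)
E
```

```text
grasp now [553.    9.8  83.4] jaw 5.3 turn -0.3 tilt 0.11 dist 17.9 F [ 0.8  0.6 -1.1] op 0.249 t 20.68 j6 -0.19
[17.4, -1.2, 3.8, 0.005, -0.0, -0.002, 0.0]
```

Call:
{"fn": "jog_arm", "kwargs": {"deltas": [6,-1.2,3.8,0.004,0,-0.002,0,6,0,0,0,0,0,0,0,0,0,0,0,0,0]}}

```text
t: 21.05
eef_pos: [552.1, 5.9, 243.7]
tcp_rot: [1.479, 1.568, -0.004]
ft_force: [-0.5, 0.3, -0.9]
opening: 0.251
```

```bash
python3 - <<'E'
from h import *
goto([551.9,5.8,66],5,op=0)
c=grab('wrist','w13.png')
E
```

```text
grasp now [552.6   5.9  72.7] jaw 5.0 turn -0.0 tilt 0.17 dist 6.7 F [-0.5  0.3 -0.9] op 0.251 t 21.05 j6 -0.2
[6.7, -0.2, 0.1, 0.001, 0.0, -0.003, 0.0]
```

View pics/w13.png

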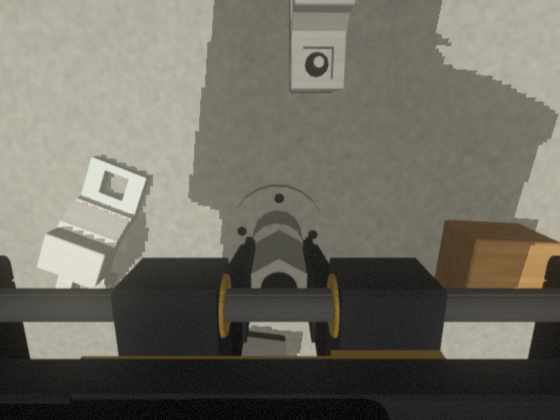

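Nut is centred over the hub (bolt holes symmetric about it). Lower gently.

Call:
{"fn": "jog_arm", "kwargs": {"deltas": [3,-0.4,0,0,0,-0.003,0,2.5,0,0,0,0,0,0,2,0,0,0,0,0,0,0,0,0,0,0,0,0]}}

```text
t: 21.6
eef_pos: [551.8, 5.8, 236.3]
tcp_rot: [0.947, 1.57, -0.536]
ft_force: [0.9, 0.2, 0.6]
opening: 0.252
```

```bash
python3 - <<'E'
from h import *
goto([551.9,5.8,65.3],5,op=0)
E
```

```text
grasp now [552.    5.7  65.3] jaw 5.0 turn -0.0 tilt 0.05 dist 0.1 F [0.9 0.2 0.6] op 0.252 t 21.6 j6 -0.2
[-0.0, 0.1, -0.0, 0.001, 0.001, -0.001, 0.0]
```

Call:
{"fn": "jog_arm", "kwargs": {"deltas": [1.5,0,0,0,0,0,0,1,0,0,0,0,0,0]}}

```text
t: 21.85
eef_pos: [551.7, 5.8, 236.2]
tcp_rot: [1.134, 1.569, -0.348]
ft_force: [-3.3, 0.7, 10.6]
opening: 0.247
```

Call:
{"fn": "jog_arm", "kwargs": {"deltas": [-0.5,0,0,0,0,0,0.27,0,0,0,0,0,0,0.32,0,0,0,0,0,0,0.4,0,0,0,0,0,0,0.6,-10,0,0,0,0,0,0.6,-40,0,0,0,0,0,0.8,-50,0,0,0,0,0,1,0,0,0,0,0,0,1]}}

```text
t: 22.85
eef_pos: [551.7, 5.8, 340.9]
tcp_rot: [1.138, 1.569, -0.344]
ft_force: [-0.0, -0.1, -0.1]
opening: 0.86
```

```bash
python3 - <<'E'
from h import *
c=grab('wrist','w14.png'); np.save('w14.npy',c)
goto([439.2,-9.6,150],-16.3,op=1)
E
```

```text
grasp now [551.1   5.8 168.1] jaw 5.0 turn -21.3 tilt 0.07 dist 114.6 F [-0.7  0.   0.8] op 0.901 t 22.9 j6 -0.2
[6.1, -37.7, 1.8, 0.124, 0.0, 0.0, 1.0]
[6.1, -37.2, 6.5, 0.124, 0.0, 0.0, 1.0]
[6.0, -36.1, 11.0, 0.124, 0.0, 0.0, 1.0]
```

View pics/w14.png

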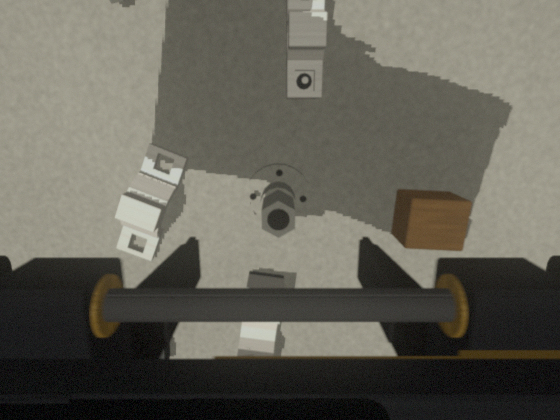

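Call:
{"fn": "jog_arm", "kwargs": {"deltas": [5,-37.7,1.8,0.124,0,0,1,5,-37.2,6.5,0.124,0,0,1,5,-36,11,0.124,0,0,1,0,0,0,0,0,0,1,0,0,0,0,0,0,1]}}

```text
t: 23.52
eef_pos: [435.5, -9.4, 320.6]
tcp_rot: [-1.371, 1.564, 3.047]
ft_force: [0.4, 0.3, -0.7]
opening: 1.0
```

```bash
python3 - <<'E'
from h import *
c=np.load('w14.npy',allow_pickle=True).item(); print('nut',onz(c,278,219,76))
goto([439.2,-9.6,100],-16.3,op=1)
c=grab('wrist'); np.save('w15.npy',c); crop(c,'w15.png',200,120,160,140,4)
E
```

```text
nut [551.8   5.7]
grasp now [434.4  -9.3 149.6] jaw -16.9 turn 0.6 tilt 0.39 dist 49.8 F [ 0.4  0.3 -0.7] op 1.0 t 23.52 j6 0.12
[49.6, 3.9, -0.9, -0.01, 0.001, 0.007, 1.0]
```

View pics/w15.png

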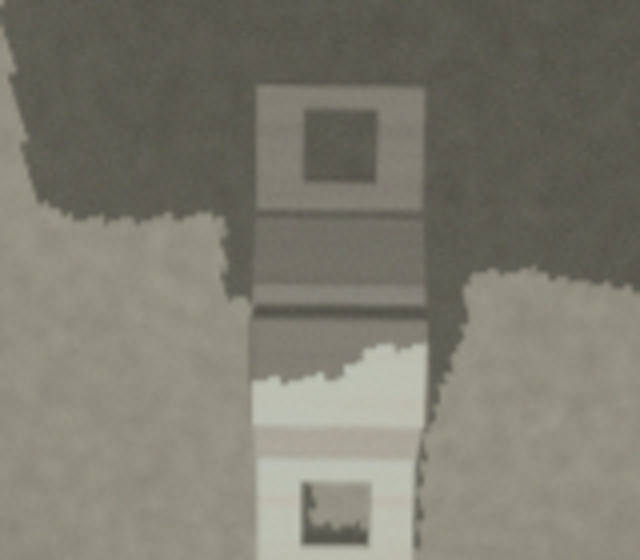

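```bash
python3 - <<'E'
from h import *
c=np.load('w15.npy',allow_pickle=True).item()
f=lambda X,Y:(200+(X+.5)/4-.5,120+(Y+.5)/4-.5)
pair(c,f(340.5,145.5),f(336,514),8)
e=onz(c,*f(340.5,86),8);print(e)
E
```

```text
mid [437.6 -11. ] len 79.7 dir -107.3
[452.9  38.4]
```

```bash
python3 - <<'E'
from h import *
goto([437.6,-10.9,60],-17.3,op=.7)
E
```

```text
grasp now [434.3  -9.2 149.6] jaw -16.8 turn -0.5 tilt 0.41 dist 89.6 F [0.7 0.2 0. ] op 1.006 t 23.57 j6 0.12
[44.8, 1.5, 0.4, 0.004, 0.001, 0.003, 0.7]
[44.8, 1.4, 0.4, 0.004, 0.001, 0.003, 0.7]
```

Call:
{"fn": "jog_arm", "kwargs": {"deltas": [44,1.5,0.4,0.004,0.001,0.003,0.7,44,1.5,0.4,0.004,0.001,0.003,0.7,0,0,0,0,0,0,0.7,0,0,0,0,0,0,0.7]}}

```text
t: 24.08
eef_pos: [441.3, -10.8, 231.2]
tcp_rot: [1.936, 1.568, 0.068]
ft_force: [0.8, 0.2, 0.3]
opening: 0.705
```

```bash
python3 - <<'E'
from h import *
goto([437.6,-10.9,25],-17.3,op=.7)
E
```

```text
grasp now [441.8 -10.8  60.2] jaw -17.1 turn -0.2 tilt 0.18 dist 35.4 F [0.8 0.2 0.3] op 0.705 t 24.07 j6 0.12
[35.2, -3.6, 1.2, 0.004, -0.001, -0.003, 0.7]
```

Call:
{"fn": "jog_arm", "kwargs": {"deltas": [12,-3.8,1.2,0.004,-0.001,-0.003,0.7,18,0,0,0,0,0,0.7,4,0,0,0,0,0,0.7,0,0,0,0,0,0,0.7]}}

```text
t: 24.58
eef_pos: [437.6, -10.8, 199.2]
tcp_rot: [1.703, 1.565, -0.169]
ft_force: [-0.3, 0.2, 0.2]
opening: 0.7
```

```bash
python3 - <<'E'
from h import *
goto([437.6,-10.9,24],-17.3,op=.7)
E
```

```text
grasp now [438.6 -10.9  28.2] jaw -17.3 turn -0.0 tilt 0.34 dist 4.2 F [-0.3  0.2  0.2] op 0.7 t 24.57 j6 0.13
[4.2, 0.0, 0.1, 0.001, -0.001, -0.006, 0.7]
```

Call:
{"fn": "jog_arm", "kwargs": {"deltas": [4,-1,0,0,-0.001,-0.006,0.5,1,0,0,0,0,0,0.2,0,0,0,0,0,0,0,0,0,0,0,0,0,0,0,0,0,0,0,0,0,0,0,0,0,0,0,0,0,0,0,0,0,0,0,0,0,0,0,0,0,0]}}

```text
t: 25.58
eef_pos: [436.8, -10.5, 195.1]
tcp_rot: [1.569, 1.569, -0.303]
ft_force: [0.1, -0.3, -0.9]
opening: 0.354
```

```bash
python3 - <<'E'
from h import *
goto([545,-170,160],-2.5,op=0)
E
```

```text
grasp now [437.1 -10.6  24.1] jaw -17.3 turn 14.8 tilt 0.1 dist 235.8 F [ 0.1 -0.3 -0.9] op 0.354 t 25.57 j6 0.13
[-27.1, 30.2, 24.0, -0.052, 0.0, -0.0, 0.0]
[-27.1, 28.9, 25.6, -0.052, 0.0, -0.0, 0.0]
[-27.2, 27.5, 27.0, -0.052, 0.0, -0.0, 0.0]
[-27.2, 26.1, 28.4, -0.052, 0.0, -0.0, 0.0]
[-27.2, 24.6, 29.7, -0.052, 0.0, -0.0, 0.0]
```

Call:
{"fn": "jog_arm", "kwargs": {"deltas": [-50,0,0,0,0,0,0,-55,0,0,0,0,0,0,-25,30,27,-0.052,0,0,0,0,29,30,-0.052,0,0,0,0,27,32,-0.052,0,0,0,0,26,33,-0.052,0,0,0,0,24,35,-0.052,0,0,0,0,0,0,0,0,0,0,0,0,0,0,0,0,0]}}

```text
t: 26.7
eef_pos: [541.8, -196.0, 326.9]
tcp_rot: [-1.748, 1.565, 2.932]
ft_force: [-0.1, -0.6, -4.2]
opening: 0.358
```

```bash
python3 - <<'E'
from h import *
goto([545,-190,160],-2.5,op=0)
c=grab('wrist','w16.png'); np.save('w16.npy',c)
E
```

```text
grasp now [ 540.9 -195.8  155.9] jaw -1.8 turn -0.7 tilt 0.32 dist 8.0 F [-0.1 -0.6 -4.2] op 0.358 t 26.7 j6 -0.43
[-4.1, 3.0, -6.1, 0.012, -0.001, 0.005, 0.0]
```

View pics/w16.png

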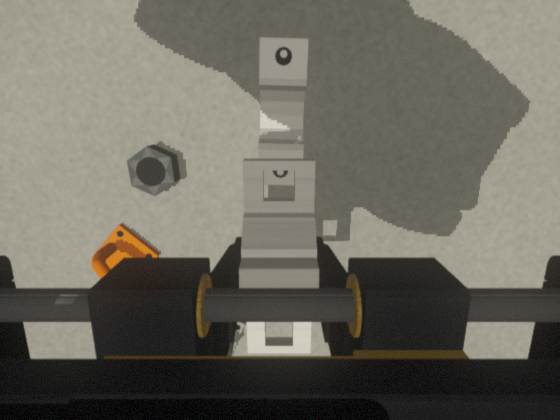

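Call:
{"fn": "jog_arm", "kwargs": {"deltas": [0,3,20,0.012,-0.001,0.005,0,0,0,0,0,0,0,0,0,0,0,0,0,0,0]}}

```text
t: 27.12
eef_pos: [543.9, -215.9, 327.2]
tcp_rot: [-1.123, 1.571, -2.737]
ft_force: [-0.3, 1.1, -2.8]
opening: 0.353
```

```bash
python3 - <<'E'
from h import *
goto([545,-190,160],-2.5,op=0)
c=grab('wrist','w17.png'); np.save('w17.npy',c); crop(c,'w17a.png',230,10,110,150,4);crop(c,'w17b.png',230,140,110,220,3)
E
```

```text
grasp now [ 543.9 -215.9  156.2] jaw -2.5 turn -0.0 tilt 0.02 dist 26.2 F [-0.3  1.1 -2.8] op 0.353 t 27.12 j6 -0.45
[-3.8, -0.0, -25.9, 0.0, 0.0, 0.0, 0.0]
```

View pics/w17a.png

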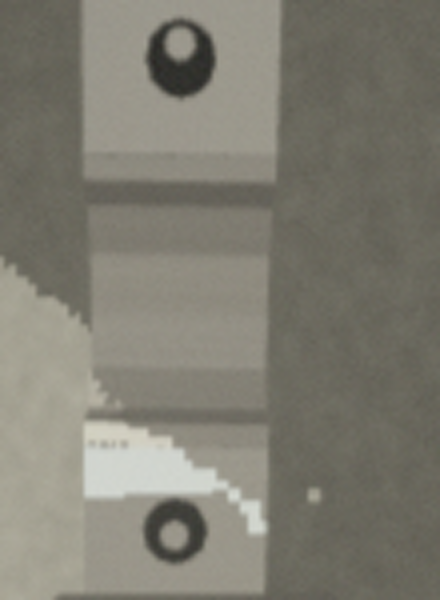

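View pics/w17b.png

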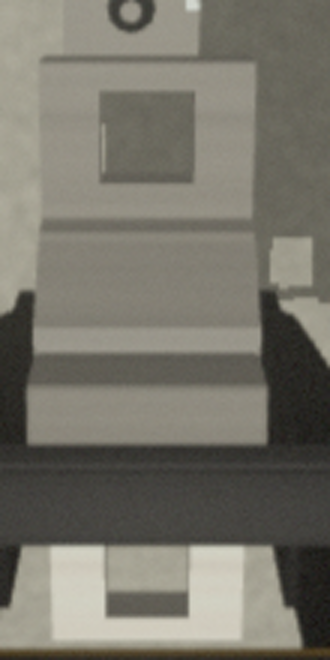

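```bash
python3 - <<'E'
from h import *
c=np.load('w17.npy',allow_pickle=True).item()
f=lambda X,Y:(230+(X+.5)/4-.5,10+(Y+.5)/4-.5)
g=lambda X,Y:(230+(X+.5)/3-.5,140+(Y+.5)/3-.5)
pair(c,f(180.5,43),f(174.5,536),48)
l,r=onz(c,*f(84,495),36),onz(c,*f(266,495),36);print('width',np.linalg.norm(l-r),(l+r)/2)
for z in (139,140.1,141):
  pair(c,g(148,61),g(147.5,640),z); print(onz(c,*g(147.2,137),z))
E
```

```text
mid [ 544.8 -124.2] len 79.8 dir -93.45
width 33.63346547711077 [ 542.6  -157.45]
mid [ 544.  -216.6] len 104.2 dir -92.53
[ 545.6 -176.5]
mid [ 544. -216.] len 103.6 dir -92.54
[ 545.6 -176.2]
mid [ 544.  -215.6] len 103.0 dir -92.56
[ 545.7 -176.1]
```

```bash
python3 - <<'E'
from h import *
goto([544.7,-123.9,90],-3.4,op=0)
E
```

```text
grasp now [ 544.  -216.   156.2] jaw -2.5 turn -0.9 tilt 0.02 dist 113.4 F [-0.2  0.  -2.6] op 0.355 t 27.18 j6 -0.45
[33.1, -1.6, -46.0, 0.008, 0.0, 0.0, 0.0]
[33.1, -2.0, -46.0, 0.008, 0.0, 0.0, 0.0]
```

Call:
{"fn": "jog_arm", "kwargs": {"deltas": [20,-1.6,-46,0.008,0,0,0,20,-2,-42,0.008,0,0,0,24,0,0,0,0,0,0,0,0,0,0,0,0,0,0,0,0,0,0,0,0]}}

```text
t: 27.8
eef_pos: [544.7, -124.8, 263.3]
tcp_rot: [1.137, 1.568, -0.494]
ft_force: [0.1, -0.8, -2.5]
opening: 0.356
```

```bash
python3 - <<'E'
from h import *
goto([544.7,-123.9,78],-3.4,op=0)
E
```

```text
grasp now [ 545.1 -125.    92.3] jaw -3.4 turn 0.0 tilt 0.16 dist 14.3 F [ 0.1 -0.8 -2.5] op 0.356 t 27.8 j6 -0.28
[14.3, -0.1, -0.9, -0.0, 0.001, -0.003, 0.0]
```

Call:
{"fn": "jog_arm", "kwargs": {"deltas": [8,-0.3,-1,0,0.001,-0.003,0,6,0,0,0,0,0,0,0,0,0,0,0,0,0]}}

```text
t: 28.18
eef_pos: [544.6, -124.6, 249.9]
tcp_rot: [1.123, 1.569, -0.508]
ft_force: [-0.5, -0.5, -1.9]
opening: 0.359
```

```bash
python3 - <<'E'
from h import *
goto([544.7,-123.9,60.1],-3.4,op=0)
c=grab('wrist'); np.save('w18.npy',c); crop(c,'w18.png',230,130,100,110,5)
E
```

```text
grasp now [ 544.9 -124.8   78.9] jaw -3.5 turn 0.1 tilt 0.11 dist 18.8 F [-0.5 -0.5 -1.9] op 0.359 t 28.18 j6 -0.28
[18.8, 0.0, -0.8, -0.001, 0.001, -0.002, 0.0]
```

View pics/w18.png

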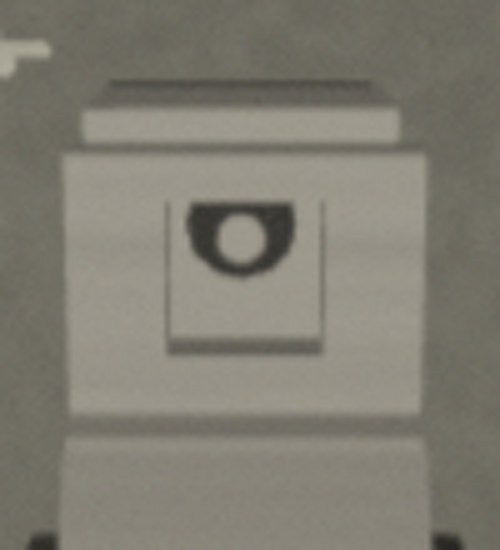

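Well aligned; descend.

Call:
{"fn": "jog_arm", "kwargs": {"deltas": [6,0,-0.8,0,0.001,-0.002,0,5,0,0,0,0,0,0,4,0,0,0,0,0,0,3,0,0,0,0,0,0,0,0,0,0,0,0,0]}}

```text
t: 28.85
eef_pos: [544.8, -123.9, 231.1]
tcp_rot: [1.788, 1.571, 0.156]
ft_force: [-0.8, 0.8, 0.9]
opening: 0.354
```

```bash
python3 - <<'E'
from h import *
goto([544.7,-123.9,60.1],-3.4,op=0)
c=grab('wrist'); np.save('w18.npy',c); crop(c,'w19.png',230,130,100,110,5)
E
```

```text
grasp now [ 544.8 -123.9   60.1] jaw -3.5 turn 0.1 tilt 0.01 dist 0.1 F [-0.8  0.8  0.9] op 0.354 t 28.85 j6 -0.28
[-0.0, -0.1, -0.0, -0.002, -0.0, -0.0, 0.0]
```

View pics/w19.png

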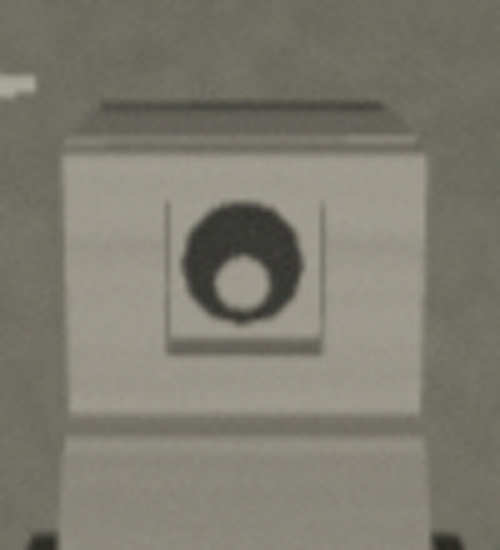

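Nearly home; press slightly until contact, then release.

Call:
{"fn": "jog_arm", "kwargs": {"deltas": [2,0,0,0,0,0,0,1.5,0,0,0,0,0,0]}}

```text
t: 29.15
eef_pos: [544.6, -123.8, 231.0]
tcp_rot: [1.27, 1.569, -0.361]
ft_force: [-5.7, 1.2, 15.6]
opening: 0.359
```

Call:
{"fn": "jog_arm", "kwargs": {"deltas": [-0.5,0,0,0,0,0,0.4,0,0,0,0,0,0,0.45,0,0,0,0,0,0,0.5,0,0,0,0,0,0,0.6,-10,0,0,0,0,0,0.6,-45,0,0,0,0,0,0.8,-50,0,0,0,0,0,1,0,0,0,0,0,0,1]}}

```text
t: 30.15
eef_pos: [544.6, -123.8, 341.3]
tcp_rot: [1.271, 1.568, -0.361]
ft_force: [-0.9, -0.4, -1.4]
opening: 0.861
```

```bash
python3 - <<'E'
from h import *
goto([475.5,-325.5,160],22,op=1)
grab('wrist','w20.png')
E
```

```text
grasp now [ 545.  -124.   170.3] jaw -3.5 turn 25.5 tilt 0.17 dist 213.4 F [-0.9 -0.4 -1.4] op 0.861 t 30.15 j6 -0.28
[2.6, -14.2, 51.4, -0.111, 0.0, -0.001, 1.0]
[2.6, -19.8, 49.5, -0.111, 0.0, -0.001, 1.0]
[2.6, -25.2, 47.0, -0.111, 0.0, -0.001, 1.0]
[2.6, -30.2, 43.9, -0.111, 0.0, -0.001, 1.0]
```

View pics/w20.png

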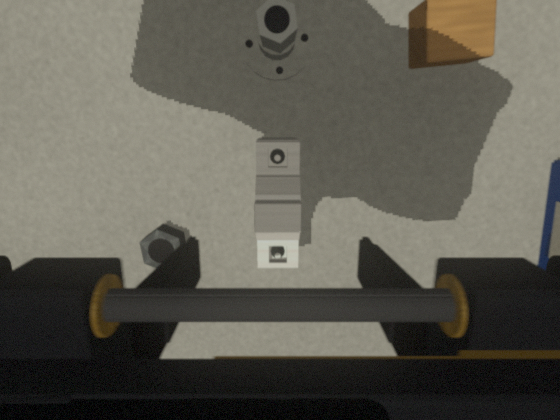

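Call:
{"fn": "jog_arm", "kwargs": {"deltas": [0,-14.2,51.4,-0.111,0,0,1,0,-19.8,49.5,-0.111,0,0,1,0,-25,47,-0.111,0,0,1,0,-30,40,-0.111,0,0,1,0,0,0,0,0,0,1,0,0,0,0,0,0,1]}}

```text
t: 30.95
eef_pos: [472.7, -326.5, 333.5]
tcp_rot: [-2.65, 1.562, 2.461]
ft_force: [-0.5, -0.1, 0.8]
opening: 1.002
```

```bash
python3 - <<'E'
from h import *
goto([475.5,-325.5,160],22,op=1)
c=grab('wrist','w21.png');np.save('w21.npy',c); crop(c,'w21c.png',220,120,140,140,4)
E
```

```text
grasp now [ 471.5 -325.5  162.5] jaw 22.8 turn -0.8 tilt 0.52 dist 3.9 F [-0.5 -0.1  0.8] op 1.002 t 30.95 j6 -1.12
[2.5, 3.0, 0.2, 0.015, -0.008, 0.004, 1.0]
```

View pics/w21.png

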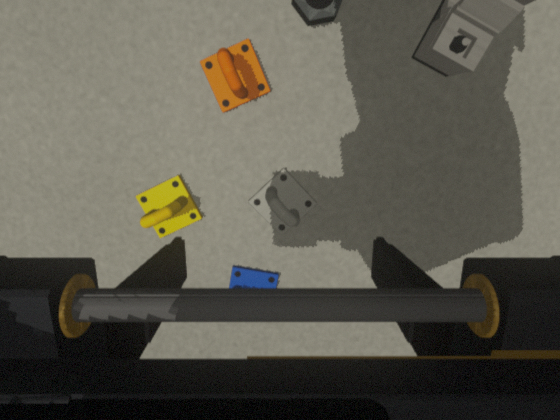

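View pics/w21c.png

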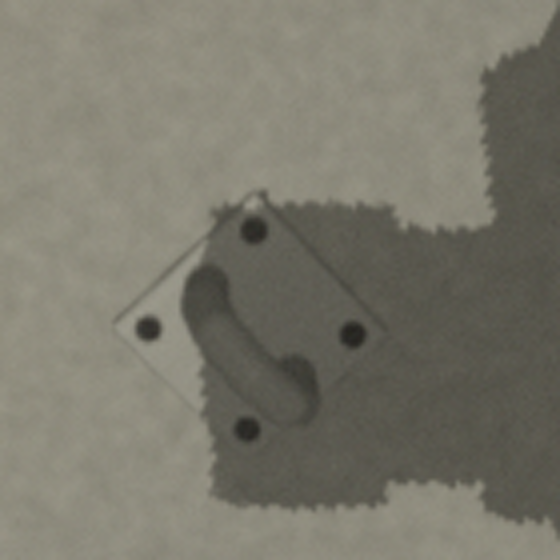

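```bash
python3 - <<'E'
from h import *
c=np.load('w21.npy',allow_pickle=True).item()
f=lambda X,Y:(220+(X+.5)/4-.5,120+(Y+.5)/4-.5)
T,L,Rr,B=[onz(c,*f(*p),6) for p in((254,230),(148,328),(352,335),(247,429))]
print(T,L,Rr,B,np.mean([T,L,Rr,B],0))
for d in (Rr-T,B-L,T-L,Rr-B): print(np.linalg.norm(d),np.degrees(np.arctan2(d[1],d[0])))
E
```

```text
[ 467.1 -305.2] [ 454.1 -334.3] [ 496.2 -318.3] [ 483.3 -347.3] [ 475.175 -326.275]
31.91269339933561 -24.235931598726232
31.96310372914369 -23.99889035437755
31.871774346590765 65.92799389945536
31.739722746111052 66.01918224181385
```

```bash
python3 - <<'E'
from h import *
goto([475.2,-326.3,90],65.9,op=.55)
E
```

```text
grasp now [ 471.6 -325.3  162.6] jaw 22.9 turn 43.0 tilt 0.51 dist 72.6 F [ 0.1 -0.2  0.2] op 1.0 t 31.0 j6 -1.12
[14.5, 0.5, 0.3, -0.15, -0.002, 0.0, 0.55]
[14.5, 0.4, 0.3, -0.15, -0.002, 0.0, 0.55]
[14.5, 0.4, 0.4, -0.15, -0.002, 0.0, 0.55]
[14.5, 0.3, 0.4, -0.15, -0.002, 0.0, 0.55]
[14.5, 0.3, 0.4, -0.15, -0.002, 0.0, 0.55]
```

Call:
{"fn": "jog_arm", "kwargs": {"deltas": [14,0.5,0.3,-0.15,-0.002,0,0.55,14,0.4,0.3,-0.15,-0.002,0,0.55,14,0.4,0.4,-0.15,-0.002,0,0.55,14,0.3,0.4,-0.15,-0.002,0,0.55,14,0.3,0.4,-0.15,-0.002,0,0.55,0,0,0,0,0,0,0.55,0,0,0,0,0,0,0.55]}}

```text
t: 31.88
eef_pos: [478.8, -317.8, 261.1]
tcp_rot: [-2.914, 1.569, 2.973]
ft_force: [0.5, 0.2, 0.1]
opening: 0.551
```

```bash
python3 - <<'E'
from h import *
goto([475.2,-326.3,32],65.9,op=.55)
c=grab('wrist','w22.png')
E
```

```text
grasp now [ 478.6 -317.8   90.1] jaw 67.3 turn -1.4 tilt 0.08 dist 58.8 F [0.5 0.2 0.1] op 0.551 t 31.88 j6 -1.87
[29.0, -4.6, -0.0, 0.012, -0.001, 0.0, 0.55]
[29.0, -4.6, 0.0, 0.012, -0.001, 0.0, 0.55]
```

View pics/w22.png

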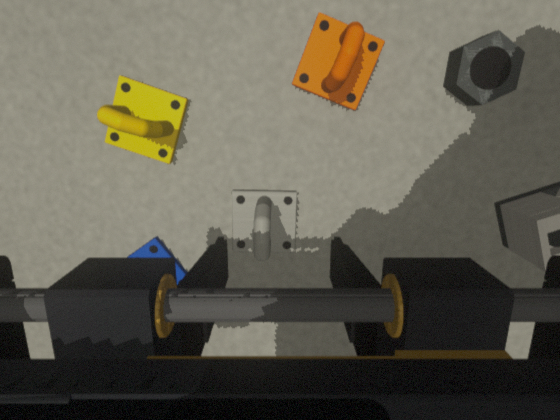

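Call:
{"fn": "jog_arm", "kwargs": {"deltas": [20,-9,0,0.024,0,0,0.55,0,0,0,0,0,0,0.55,0,0,0,0,0,0,0.55]}}

```text
t: 32.3
eef_pos: [475.8, -325.8, 243.0]
tcp_rot: [-0.658, 1.569, -1.082]
ft_force: [-0.2, 0.5, 0.3]
opening: 0.55
```

```bash
python3 - <<'E'
from h import *
goto([475.2,-326.3,32],65.9,op=.55)
E
```

```text
grasp now [ 476.  -326.1   72. ] jaw 65.7 turn 0.2 tilt 0.1 dist 40.0 F [-0.2  0.5  0.3] op 0.55 t 32.3 j6 -1.86
[40.0, -0.7, -0.4, -0.003, 0.001, 0.001, 0.55]
```

Call:
{"fn": "jog_arm", "kwargs": {"deltas": [20,-0.7,-0.4,-0.003,0,0,0.55,16,0,0,0,0,0,0.55,4,0,0,0,0,0,0.55,0,0,0,0,0,0,0.55]}}

```text
t: 32.8
eef_pos: [476.0, -326.1, 204.4]
tcp_rot: [-0.408, 1.566, -0.829]
ft_force: [-0.2, -0.2, 1.0]
opening: 0.548
```

```bash
python3 - <<'E'
from h import *
goto([475.2,-326.3,31],65.9,op=.55)
E
```

```text
grasp now [ 476.6 -326.8   33.4] jaw 65.9 turn 0.0 tilt 0.3 dist 2.5 F [-0.2 -0.2  1. ] op 0.548 t 32.8 j6 -1.86
[2.4, -0.5, -0.7, -0.001, 0.005, 0.002, 0.55]
```

Call:
{"fn": "jog_arm", "kwargs": {"deltas": [2,0,-1,0,0.005,0.002,0.3,0,0,0,0,0,0,0.15,0,0,0,0,0,0,0,0,0,0,0,0,0,0,0,0,0,0,0,0,0,0,0,0,0,0,0,0,0,0,0,0,0,0,0,0,0,0,0,0,0,0]}}

```text
t: 33.8
eef_pos: [475.2, -325.9, 203.5]
tcp_rot: [-0.383, 1.569, -0.804]
ft_force: [-0.7, -0.8, 0.1]
opening: 0.098
```

```bash
python3 - <<'E'
from h import *
x=np.radians(-3.45); print(544.8+90*np.cos(x),-124.2+90*np.sin(x))
goto([634.6,-129.6,130],65.9,op=0)
E
```

```text
634.6368923929042 -129.61597315223642
grasp now [ 475.4 -326.1   32.5] jaw 65.9 turn 0.0 tilt 0.08 dist 271.0 F [-0.7 -0.8  0.1] op 0.098 t 33.8 j6 -1.86
[-19.5, 48.9, 13.1, -0.0, 0.0, 0.0, 0.0]
[-19.5, 48.9, 13.1, -0.0, 0.0, 0.0, 0.0]
[-19.5, 48.9, 13.1, -0.0, 0.0, 0.0, 0.0]
[-19.5, 48.9, 13.1, -0.0, 0.0, 0.0, 0.0]
[-19.5, 48.9, 13.1, -0.0, 0.0, 0.0, 0.0]
```

Call:
{"fn": "jog_arm", "kwargs": {"deltas": [-50,0,0,0,0,0,0,-45,0,0,0,0,0,0,0,48.9,13.1,0,0,0,0,0,48.9,13.1,0,0,0,0,0,48.9,13.1,0,0,0,0,0,48.9,13.1,0,0,0,0,0,42,11,0,0,0,0,0,0,0,0,0,0,0,0,0,0,0,0,0,0]}}

```text
t: 34.92
eef_pos: [634.2, -129.6, 300.2]
tcp_rot: [2.961, 1.569, 2.537]
ft_force: [-0.3, 0.1, -1.2]
opening: 0.097
```

```bash
python3 - <<'E'
from h import *
goto([634.6,-129.6,60],65.9,op=0)
c=grab('wrist','w23.png')
E
```

```text
grasp now [ 634.  -129.5  129.2] jaw 65.7 turn 0.2 tilt 0.08 dist 69.2 F [-0.3  0.1 -1.2] op 0.097 t 34.92 j6 -1.45
[34.6, 0.1, 0.2, -0.001, -0.001, -0.0, 0.0]
[34.6, 0.1, 0.2, -0.001, -0.001, -0.0, 0.0]
```

View pics/w23.png

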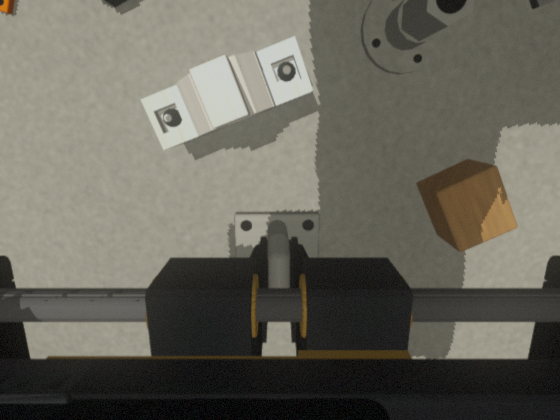

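Call:
{"fn": "jog_arm", "kwargs": {"deltas": [34,0,0,0,0,0,0,34,0,0,0,0,0,0,20,0,0,0,0,0,0,0,0,0,0,0,0,0,0,0,0,0,0,0,0]}}

```text
t: 35.6
eef_pos: [632.0, -135.1, 211.8]
tcp_rot: [0.616, 1.57, 0.186]
ft_force: [-0.4, 0.7, -1.1]
opening: 0.098
```

```bash
python3 - <<'E'
from h import *
goto([634.6,-129.6,32.5],65.9,op=0)
E
```

```text
grasp now [ 632.  -135.    40.8] jaw 65.3 turn 0.6 tilt 0.03 dist 10.3 F [-0.4  0.7 -1.1] op 0.098 t 35.6 j6 -1.45
[8.3, 6.1, 0.1, -0.01, 0.0, -0.0, 0.0]
```

Call:
{"fn": "jog_arm", "kwargs": {"deltas": [3,6,0,-0.01,0,0,0,3,0,0,0,0,0,0,2,0,0,0,0,0,0,2,0,0,0,0,0,0]}}

```text
t: 36.1
eef_pos: [634.9, -129.5, 203.7]
tcp_rot: [0.17, 1.567, -0.25]
ft_force: [0.1, -0.3, -1.0]
opening: 0.1
```

```bash
python3 - <<'E'
from h import *
goto([634.6,-129.6,32.5],65.9,op=0)
E
```

```text
grasp now [ 635.5 -129.7   32.7] jaw 65.9 turn -0.0 tilt 0.23 dist 0.4 F [ 0.1 -0.3 -1. ] op 0.1 t 36.1 j6 -1.45
[0.2, -0.2, -0.2, 0.001, 0.004, -0.001, 0.0]
```

Call:
{"fn": "jog_arm", "kwargs": {"deltas": [2,0,0,0,0.003,0,0,1.5,0,0,0,0,0,0]}}

```text
t: 36.35
eef_pos: [635.0, -130.4, 202.8]
tcp_rot: [-0.094, 1.568, -0.514]
ft_force: [-7.7, -0.6, 15.5]
opening: 0.101
```

Contact. Release and rise.

Call:
{"fn": "jog_arm", "kwargs": {"deltas": [-0.8,0,0,0,0,0,0.15,0,0,0,0,0,0,0.2,0,0,0,0,0,0,0.3,0,0,0,0,0,0,0.4,-10,0,0,0,0,0,0.4,-50,0,0,0,0,0,0.6,-55,0,0,0,0,0,0.6,-50,0,0,0,0,0,0.6,0,0,0,0,0,0,0.6]}}

```text
t: 37.48
eef_pos: [634.5, -130.0, 375.9]
tcp_rot: [-0.017, 1.567, -0.437]
ft_force: [-0.5, 0.3, -0.9]
opening: 0.599
```

```bash
python3 - <<'E'
from h import *
goto([420,-400,230],20,op=1)
c=grab('wrist','w24.png');np.save('w24.npy',c); t=grab('top'); np.save('t24.npy',t); crop(t,'t24.png',80,130,360,200,2)
E
```

```text
grasp now [ 635.1 -130.3  204.9] jaw 66.0 turn -46.0 tilt 0.22 dist 345.7 F [-0.5  0.3 -0.9] op 0.599 t 37.48 j6 -1.45
[-4.2, -55.7, -14.3, 0.134, 0.001, -0.0, 1.0]
[-4.2, -57.1, -6.8, 0.134, 0.001, -0.0, 1.0]
[-4.2, -57.5, 0.9, 0.134, 0.001, -0.0, 1.0]
[-4.2, -56.8, 8.6, 0.134, 0.001, -0.0, 1.0]
[-4.2, -55.2, 16.0, 0.134, 0.001, -0.0, 1.0]
[-4.2, -52.6, 23.3, 0.134, 0.001, -0.0, 1.0]
```

View pics/w24.png

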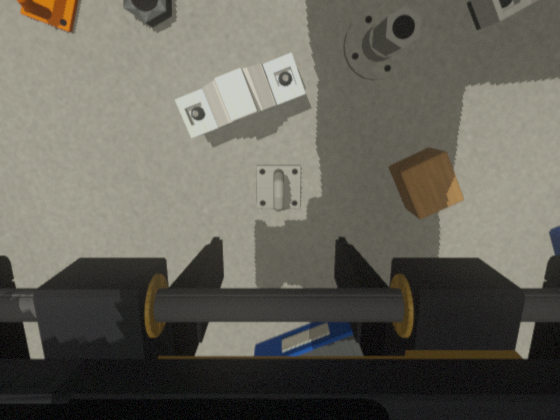

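View pics/t24.png

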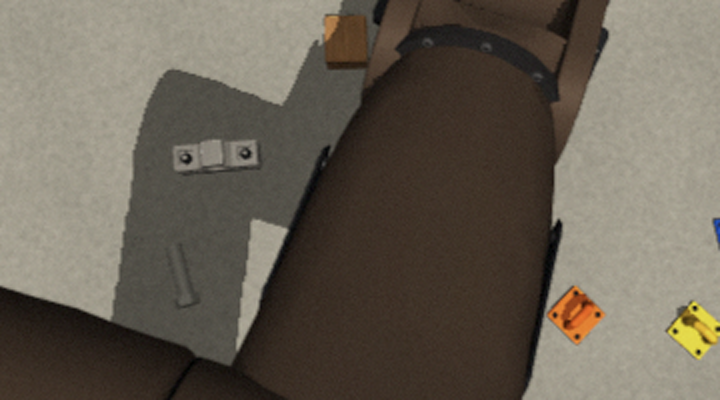

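Everything is standing. I move the arm aside for a clear top and scene check.

Call:
{"fn": "jog_arm", "kwargs": {"deltas": [-4,-55.7,-14.3,0.134,0,0,1,-4,-57,-6.8,0.134,0,0,1,-4,-57.5,1,0.134,0,0,1,-4,-56.8,8.6,0.134,0,0,1,-4,-55,16,0.134,0,0,1,-4,-52,23,0.134,0,0,1,0,-40,40,0,0,0,1,0,0,0,0,0,0,1,0,0,0,0,0,0,1]}}

```text
t: 38.7
eef_pos: [384.5, -456.4, 382.1]
tcp_rot: [-2.589, 1.545, 2.445]
ft_force: [0.5, -0.2, 0.4]
opening: 0.998
```

```bash
python3 - <<'E'
from h import *
goto([420,-400,230],20,op=1)
s=grab('scene','s25.png'); t=grab('top'); np.save('t25.npy',t); crop(t,'t25.png',150,110,200,150,4)
crop(s,'s25c.png',180,130,240,180,3)
w=np.load('w24.npy',allow_pickle=True).item()
P=[onz(w,u,v,6) for u,v in((264,171.5),(294,171.5),(264,202.5),(294,202.5))]; print('eye',np.mean(P,0),'loop top',onz(w,279,177,46))
E
```

```text
grasp now [ 381.1 -453.6  211.2] jaw 18.4 turn 1.6 tilt 1.48 dist 69.3 F [ 0.5 -0.2  0.4] op 0.998 t 38.7 j6 -1.3
[-9.3, 25.6, -21.4, -0.014, -0.011, 0.007, 1.0]
[-9.4, 26.0, -20.9, -0.014, -0.011, 0.007, 1.0]
eye [ 635.425 -128.85 ] loop top [ 619.6 -121.8]
```

View pics/t25.png

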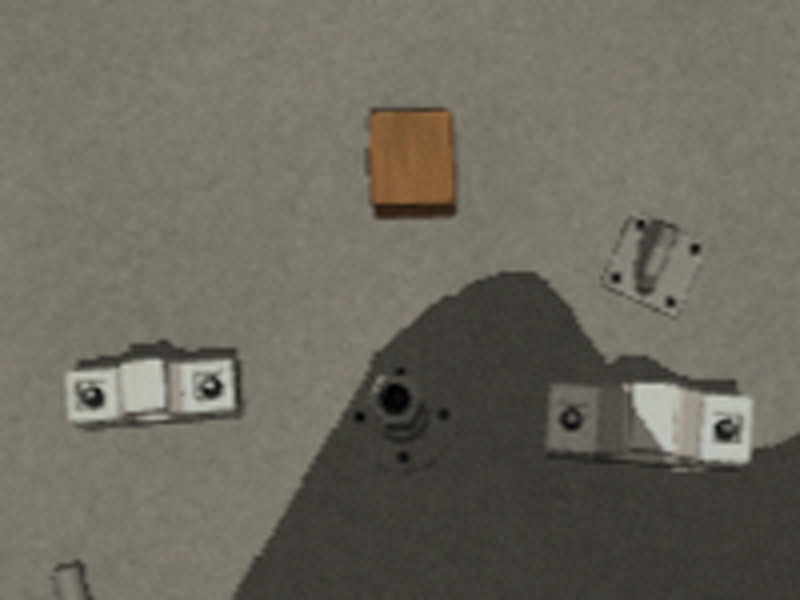

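View pics/s25c.png

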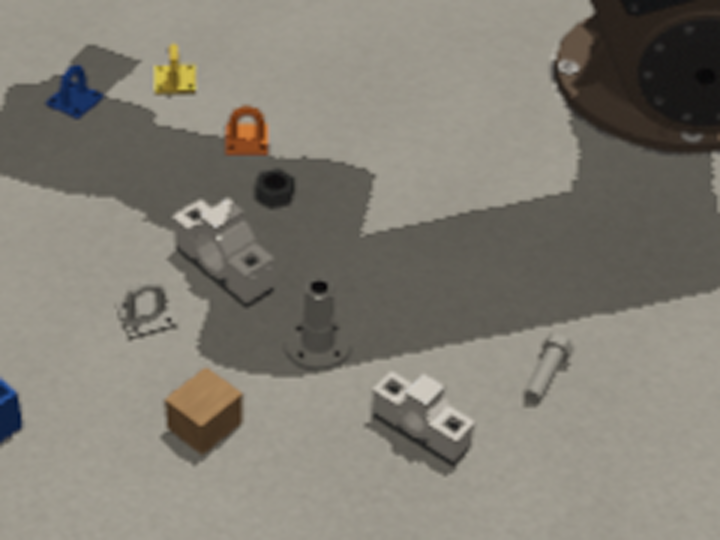

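```bash
python3 - <<'E'
from h import *
print(env.job_done())
E
```

```text
the job is handed in; nothing more can be done
None
```

The job is handed in at about t = 39 s, well inside the 122 s limit. No verdict came back, so success rests on my own checks.

- **Caps:** Both are on their own bases. Each was pressed to contact at its expected seated height, with the studs showing inside both ear holes.
- **Flange and nut:** The flange is at (551.9, 5.5) mm, which is midway on the line joining the clamps. The coupling nut is upright on its hub, less than 1 mm off centre.
- **Eye plate:** I placed the grey steel one and left the blue, orange and yellow look-alikes alone. It stands upright at (635, −129) mm, about 90 mm behind the large clamp and within 2 mm of its bore line.
- **Bystanders:** The box, bolt and flat nut look undisturbed in the last pictures, though I did not measure them again.

**Disagreements:** The top camera reads about 2–3 mm off the wrist camera, and I used the wrist values. I also cast a point at the top of the eye plate's loop onto 46 mm and got about 17 mm from the plate centre. I put that down to marking the wrong point on the loop, because the hole pattern and the last pictures show the plate flat and upright.

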